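Load the parts tumbler at the helmet painter's bench

TASK

Get the tumbler ready for a batch of helmet fit-dial housings: first put every green-tagged housing into the yellow tumbler tub and every red-tagged one into the red-rimmed reject tray. Then use the scoop, never the fingers, to move all the white ceramic balls from the blue tray into the tub, and finally stand the scoop back upright on the green mat. Leave the tape, knife, jar, can and tin where they are.

Things in the scene. Friction and masses are not known exactly. Their poses are not given: they have to be found in the camera images.
- media_tray: fixed blue tray with the white balls, 91 mm wide (y) inside, walls 5 mm thick, tops 60 mm above the bench. Floor 6 mm above the bench and flat from x = -100 to 0 mm; from x = 0 it slopes up at 20 degrees (0.35 rad) to the +x end wall at x = 95 mm; at x = -100 mm a steep 60 degree ramp rises outward over 20 mm to the -x end wall. Origin at bench height under the foot of the long slope
- tray_ramp_foot (a point): point on the tray's floor (6 mm above the bench) at the foot of the steep ramp, midway between the side walls: 100 mm to -x of the tray's origin; same axes
- tumbler_tub: fixed vibratory tumbler: yellow open tub on a grey motor base. Tub outside 165 (x) x 155 (y) mm, walls 6 mm, rim 105 mm above the bench. Origin under its centre, at bench height
- tub_floor (a point): centre of the tub's inner floor (about 50 mm above the bench, 55 mm below the rim)
- reject_tray: fixed black open tray with a red rim, outside 150 (x) x 130 (y) x 36 mm, walls and floor 5 mm. Origin under its centre, at bench height
- green_mat: fixed green cutting mat with a pale grid, 150 (x) x 210 (y) x 3 mm, the scoop's home. Origin at the centre of its underside
- scoop: loose aluminium scoop, 140 g, standing on its flat underside. Pan 60 (x) x 80 (y) mm, floor 2 mm thick, open, with a bare lip, at x = +30 mm; back wall 34 mm high at x = -30 mm; side walls 3 mm thick, 30 mm high, from x = -30 to +18 mm; upright orange grip above the back of the pan. Origin at the centre of the pan's underside; x towards the mouth, z up
- scoop_grip (a point): middle of the scoop's upright orange grip, a block 26 (x) x 16 (y) mm reaching from 70 to 130 mm above the scoop's underside; this point lies at x = -20 mm, z = 105 mm of the scoop's frame
- media1: white ceramic tumbling ball, 24 mm in diameter, 18 g, in the blue tray; origin at its centre (None if absent in this run)
- media2: white ceramic tumbling ball, 24 mm in diameter, 18 g, in the blue tray; origin at its centre (None if absent in this run)
- media3: white ceramic tumbling ball, 24 mm in diameter, 18 g, in the blue tray; origin at its centre (None if absent in this run)
- media4: white ceramic tumbling ball, 24 mm in diameter, 18 g, in the blue tray; origin at its centre (None if absent in this run)
- media5: white ceramic tumbling ball, 24 mm in diameter, 18 g, in the blue tray; origin at its centre (None if absent in this run)
- media6: white ceramic tumbling ball, 24 mm in diameter, 18 g, in the blue tray; origin at its centre (None if absent in this run)
- media7: white ceramic tumbling ball, 24 mm in diameter, 18 g, in the blue tray; origin at its centre (None if absent in this run)
- housing_pass_a: loose helmet fit-dial housing with green tag (good part): grey block 48 (x) x 30 (y) x 22 mm with a white dial 29 mm across on top (30 mm high in all), its tag a coloured disc on the dial and two coloured bars; 40 g; origin at the centre of its underside (None if absent in this run)
- housing_pass_b: loose helmet fit-dial housing with green tag (good part): grey block 48 (x) x 30 (y) x 22 mm with a white dial 29 mm across on top (30 mm high in all), its tag a coloured disc on the dial and two coloured bars; 40 g; origin at the centre of its underside (None if absent in this run)
- housing_reject_a: loose helmet fit-dial housing with red tag (reject): grey block 48 (x) x 30 (y) x 22 mm with a white dial 29 mm across on top (30 mm high in all), its tag a coloured disc on the dial and two coloured bars; 40 g; origin at the centre of its underside (None if absent in this run)
- housing_reject_b: loose helmet fit-dial housing with red tag (reject): grey block 48 (x) x 30 (y) x 22 mm with a white dial 29 mm across on top (30 mm high in all), its tag a coloured disc on the dial and two coloured bars; 40 g; origin at the centre of its underside (None if absent in this run)
- masking_tape: bystander, to be left alone: roll of tan masking tape lying flat, 90 mm across, 24 mm high; origin at the centre of its underside
- craft_knife: bystander, to be left alone: yellow craft knife, 130 x 20 x 12 mm plus blade; origin at the centre of its underside
- paint_jar: bystander, to be left alone: blue paint jar, 52 mm across, 60 mm high; origin at the centre of its underside
- spray_can: bystander, to be left alone: aluminium spray can, 60 mm across, 150 mm high; origin at the centre of its underside
- filler_tin: bystander, to be left alone: steel filler tin, 66 mm across, 40 mm high; origin at the centre of its underside

How it is judged:
On the way, in this order (a step that is already met when the one before it is completed fails the run):
1. every housing present is sorted: green-tagged in the tumbler tub, red-tagged in the reject tray (x of housing_pass_a in the frame of tub_floor between -0.077 and 0.077 m and y of housing_pass_a in the frame of tub_floor between -0.072 and 0.072 m and z of housing_pass_a in the frame of tub_floor between -0.006 and 0.05 m and linear speed of each of housing_pass_a, housing_pass_b, housing_reject_a, housing_reject_b below 0.05 m/s and x of housing_pass_b in the frame of tub_floor between -0.077 and 0.077 m and y of housing_pass_b in the frame of tub_floor between -0.072 and 0.072 m and z of housing_pass_b in the frame of tub_floor between -0.006 and 0.05 m and x of housing_reject_a in the frame of reject_tray between -0.07 and 0.07 m and y of housing_reject_a in the frame of reject_tray between -0.06 and 0.06 m and z of housing_reject_a in the frame of reject_tray between -0.006 and 0.035 m and x of housing_reject_b in the frame of reject_tray between -0.07 and 0.07 m and y of housing_reject_b in the frame of reject_tray between -0.06 and 0.06 m and z of housing_reject_b in the frame of reject_tray between -0.006 and 0.035 m), for 0.2 s.
2. all the balls are in the tumbler tub (x of media1 in the frame of tub_floor between -0.077 and 0.077 m and y of media1 in the frame of tub_floor between -0.072 and 0.072 m and z of media1 in the frame of tub_floor between -0.006 and 0.055 m and linear speed of each of media1, media2, media3, media4, media5, media6, media7 below 0.05 m/s and x of media2 in the frame of tub_floor between -0.077 and 0.077 m and y of media2 in the frame of tub_floor between -0.072 and 0.072 m and z of media2 in the frame of tub_floor between -0.006 and 0.055 m and x of media3 in the frame of tub_floor between -0.077 and 0.077 m and y of media3 in the frame of tub_floor between -0.072 and 0.072 m and z of media3 in the frame of tub_floor between -0.006 and 0.055 m and x of media4 in the frame of tub_floor between -0.077 and 0.077 m and y of media4 in the frame of tub_floor between -0.072 and 0.072 m and z of media4 in the frame of tub_floor between -0.006 and 0.055 m and x of media5 in the frame of tub_floor between -0.077 and 0.077 m and y of media5 in the frame of tub_floor between -0.072 and 0.072 m and z of media5 in the frame of tub_floor between -0.006 and 0.055 m and x of media6 in the frame of tub_floor between -0.077 and 0.077 m and y of media6 in the frame of tub_floor between -0.072 and 0.072 m and z of media6 in the frame of tub_floor between -0.006 and 0.055 m and x of media7 in the frame of tub_floor between -0.077 and 0.077 m and y of media7 in the frame of tub_floor between -0.072 and 0.072 m and z of media7 in the frame of tub_floor between -0.006 and 0.055 m), for 0.2 s.
At the end, for the whole second after the job is handed in: every green-tagged housing and every ball lies inside the tub below its rim, every red-tagged housing inside the reject tray, all at rest (under 0.05 m/s), and the scoop stands upright (within 0.12 rad) on the green mat, its origin within the mat's outline (all of step 1 and all of step 2 and x of scoop in the frame of green_mat between -0.075 and 0.075 m and y of scoop in the frame of green_mat between -0.105 and 0.105 m and height (world z) of scoop below 0.01 m and angle between scoop's own z axis and vertical below 0.12 rad and linear speed of scoop below 0.05 m/s); the robot touches nothing.
It fails at once if the fingers touch a ball (contact force between the fingers and media1 above 0.5 N or contact force between the fingers and media2 above 0.5 N or contact force between the fingers and media3 above 0.5 N or contact force between the fingers and media4 above 0.5 N or contact force between the fingers and media5 above 0.5 N or contact force between the fingers and media6 above 0.5 N or contact force between the fingers and media7 above 0.5 N).
It fails at once if a bystander (tape, knife, jar, can or tin) is moved more than 30 mm (distance of any of masking_tape, craft_knife, paint_jar, spray_can, filler_tin from where it was at the start of the episode above 0.03 m).
Of housing_pass_a, housing_pass_b, housing_reject_a, housing_reject_b only 3 to 4 are there at a start; the rules pass over those that are not, and their reading is None.
Of media1, media2, media3, media4, media5, media6, media7 only 5 to 7 are there at a start; the rules pass over those that are not, and their reading is None.
At some moment in a run one of housing_pass_a, housing_pass_b, housing_reject_a, housing_reject_b may be knocked a few centimetres aside while the robot is not near it.
It also fails if it takes over 208 s, if anything falls off the work surface, if the arm or the gripper's body presses on something with over 40 N, if the wrist force passes 120 N, or if a joint passes its speed limit or range.

ROBOT

A 6-joint arm with a two-finger parallel gripper is mounted at the origin on the work surface. World frame = base frame: x ahead of the robot, y to its left, z up, the work surface at z = 0. Lengths are in m, angles in rad, forces in N, time in s.
With the tool pointing down it reaches from about 0.25 to 0.775 m from the base axis. Payload 4 kg.
Tool frame: the origin (TCP) lies midway between the tips of the shut fingers; the grasp point (between the pads) lies 19 mm behind it; z points along the fingers, y is the line along which they close (so a half turn about z gives the same grasp; the last joint's range is limited). The gripper opens to 94 mm and grips with 3 to 60 N. Pads are 16 mm wide; open, the fingers measure 119 mm over their backs; the gripper's body (75 mm by 177 mm) begins 78 mm behind the grasp point.
Start: joints at [-1.408, 0.087, 1.371, -0, 1.684, -0.103], TCP at [0.144, -0.531, 0.206] pointing down, gripper open.
Joint ranges: [-3.1, 3.1], [-0.76, 2.03], [0.27, 2.55], [-1.08, 4.22], [0.17, 2.65], [-2.57, 2.57]. Speed limits (rad/s): [2.79, 2.79, 3.14, 3.14, 3.14, 3.14].

INTERFACE

Orientations are given as a unit quaternion [w, x, y, z].
In Python, from station import sensors, viewer, workorder gives the robot as it stands. The module is installed in compiled form; this text tells all that it offers.
- The arm moves only by the tool move_arm, never from a script. Its argument "deltas" is a list of rows, each a list of 3 entries, a list of its own where there are three numbers: the closure, from -1 (fully open) to 1 (shut), then the shift along the tool's x, y, z in units of 60 mm (1.0 is 60 mm), then the turn, a rotation vector about the tool's x, y, z in units of 8 degrees (1.0 is 8 degrees). In form: [[claw, [x, y, z], [ax, ay, az]], ...]. A call has 1 to 10 rows; each row shifts and turns the commanded pose from where the row before left it, along the tool's axes as they then stand; what a row does not reach is not made up. A row lasts 1/8 s, in which the tool goes at most 62.5 mm and 10.7 degrees, less where a joint would pass 70% of its speed; a pose out of reach is approached as far as the arm can. A call is refused whole if a number of a shift passes 1 or a number of a turn 1, either way. A call with a gripper value outside its range is refused whole. The fingers move at their own pace and stop on an object; "squeeze" is the grip in N (left out, the last holds). Time passes only in rows, so rows that do not move let the fingers close. It gives the time, the measured TCP pose, the force, the opening and the grip force at its end, in the units of the state.
- sensors.observe(): the state, without advancing time (a new reading comes with each control period).
- viewer.capture(name): name is "scene" or "top"; returns the picture (400x640x3 uint8, red, green, blue); there is no depth.
- viewer.camera_model(name): a dict with "intrinsics" (3x3 intrinsics, pixels), "origin" and "attitude" of the camera in the world. Camera axes: x right, y down, z forward; pixel columns grow to the right and rows downward; lengths in m; the calibration is good to about 2 mm. A picture is of the moment at which its call begins. camera_model takes no time and is no camera call.
- workorder.job_done(): hands the job in; it is judged then, once.
The state is a dict: "t": time; "joint_positions": joint angles; "joint_velocities": joint speeds; "effort": joint torques, N m; "position": TCP position; "tool_rot": TCP orientation; "contact_force": force on the tool from outside, world axes, zero at the start; "ft_torque": the same for the moment, N m; "width": opening from 0.0 (shut) to 1.0 (fully open); "grip_force": force on a finger pad.
Only numpy, scipy, OpenCV 4.12 (cv2) and the standard library are available. Lean on these libraries where they do the work, as an engineer would, in place of code of your own. Each camera call takes 0.05 s, during which the arm holds its last target. There are 200 camera calls.

## Working session

There is one attempt and no reset: what is moved stays moved. The work goes in short steps, Python scripts to look and compute and a tool call to move; the robot and the scene stay as the last step left them, time stands still between calls to the robot, and variables do not carry over. Pictures are saved under pics/ and viewed, at most 14 in all, crops included, and the job is handed in when it is done.

Besides the shell and the picture viewer there is one more tool, called as name([rows], argument=value, ...), one row to a line, values as JSON. move_arm: Moves the arm, as the interface text tells. Its arguments: {"type":"object","properties":{"deltas":{"type":"array","items":{"type":"array"}},"squeeze":{"type":"number"}},"required":["deltas"]}

```bash
mkdir -p pics; python3 - <<'E'
from station import sensors, viewer
import cv2
for n in("top","scene"):
    im=viewer.capture(n); cv2.imwrite(f"pics/{n}0.png",im[...,::-1]); print(n,viewer.camera_model(n))
print(sensors.observe())
E
```

```text
top {'intrinsics': array([[411.68893066,   0.        , 319.40979615],
       [  0.        , 411.68893066, 202.05963664],
       [  0.        ,   0.        ,   1.        ]]), 'origin': array([0.30407379, 0.02186653, 1.15061686]), 'attitude': array([ 0.05911648, -0.69976485,  0.70775238, -0.07694782])}
scene {'intrinsics': array([[380.06275996,   0.        , 319.74672203],
       [  0.        , 380.06275996, 202.38722899],
       [  0.        ,   0.        ,   1.        ]]), 'origin': array([1.02151646, 0.13920239, 0.84772343]), 'attitude': array([-0.19030019,  0.56793775,  0.76342432, -0.24169373])}
{'t': 0.1, 'joint_positions': array([-1.40811331e+00,  8.78910618e-02,  1.37206754e+00, -1.20287439e-05,
        1.68361447e+00, -1.03098385e-01]), 'joint_velocities': array([ 0.00086221, -0.00089541, -0.00265336,  0.00140155, -0.00137351,
       -0.00163172]), 'effort': array([ 1.91250299e-03, -3.41253269e+01, -3.03302014e+01,  7.19972025e-02,
        3.04574682e-02, -9.75577336e-05]), 'position': array([ 0.14437766, -0.5302059 ,  0.20443383]), 'tool_rot': array([-9.89591483e-04,  9.91182621e-01,  1.32499177e-01, -3.54704078e-05]), 'contact_force': array([ 0.08251559, -0.07828748, -0.44458319]), 'ft_torque': array([-0.05041726,  0.03044629, -0.03049441]), 'grip_force': 0.0, 'width': 1.0017395393491566}
```

View pics/top0.png

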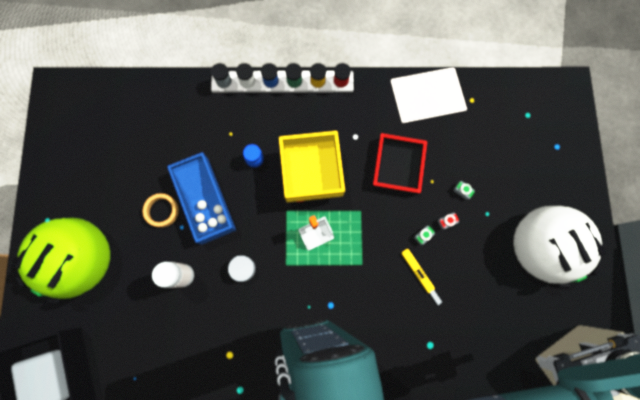

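View pics/scene0.png

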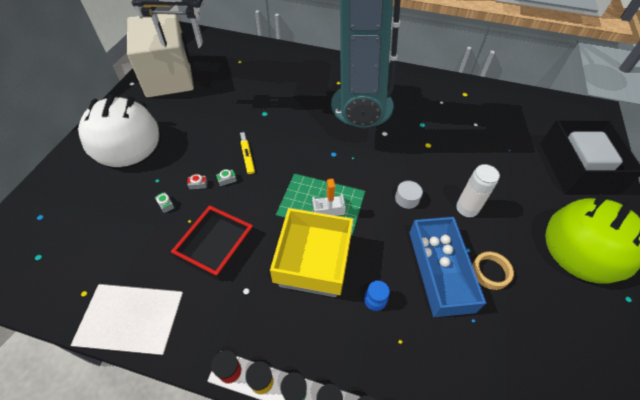

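The top view has the robot at the bottom, +x up and +y left. Three housings are visible: green (465,189), red (449,220) and green (425,235). The blue tray is at (201,197) with about 6 balls near (208,215). The tub is at (312,165), the reject tray at (400,163), and the scoop at (316,232) on the mat. Next I'll take precise measurements.

```bash
cat > h.py <<'E'
import numpy as np, cv2
from scipy.spatial.transform import Rotation as R
from station import sensors, viewer
def cam(n):
    m=viewer.camera_model(n); q=m["attitude"]; return m["intrinsics"],m["origin"],R.from_quat(q[[1,2,3,0]]).as_matrix()
def ray(n,uv,z):
    K,o,A=cam(n); uv=np.atleast_2d(uv).astype(float)
    d=(A@np.linalg.inv(K)@np.c_[uv,np.ones(len(uv))].T).T
    return o+d*((z-o[2])/d[:,2])[:,None]
def proj(n,P):
    K,o,A=cam(n); c=(np.atleast_2d(P)-o)@A; p=c@K.T; return p[:,:2]/p[:,2:]
def shot(n): return viewer.capture(n)[...,::-1].copy()
def blobs(im,lo,hi,amin=4,roi=None):
    m=cv2.inRange(cv2.cvtColor(im,cv2.COLOR_BGR2HSV),lo,hi)
    if roi: k=np.zeros_like(m); x0,y0,x1,y1=roi; k[y0:y1,x0:x1]=m[y0:y1,x0:x1]; m=k
    n,l,s,c=cv2.connectedComponentsWithStats(m)
    return m,[(c[i],s[i,4],l==i) for i in range(1,n) if s[i,4]>=amin]
E
python3 - <<'E'
from h import *
im=cv2.imread("pics/top0.png"); sc=cv2.imread("pics/scene0.png")
a=cv2.resize(im[140:270,140:370],None,fx=3.4,fy=3.4,interpolation=cv2.INTER_CUBIC)
cv2.imwrite("pics/cropL.png",a)
b=cv2.resize(im[175:250,410:480],None,fx=7,fy=7,interpolation=cv2.INTER_CUBIC)
cv2.imwrite("pics/cropR.png",b)
for name,lo,hi,z in [("yellow",(22,120,80),(34,255,255),.105),("red",(0,130,60),(8,255,255),.036),("redH",(170,130,60),(180,255,255),.036),("green",(50,80,60),(85,255,255),.03),("blue",(95,120,50),(120,255,255),.06),("orange",(5,150,120),(18,255,255),.13)]:
    m,bs=blobs(im,lo,hi,6)
    for c,s,l in bs:
        pts=np.argwhere(l)[:,::-1].astype(np.float32); r=cv2.minAreaRect(pts); box=cv2.boxPoints(r)
        print(name,s,c.round(1),ray("top",c,z)[0,:2].round(4),"box",ray("top",box,z)[:,:2].round(3).tolist() if s>60 else "")
E
```

```text
yellow 61 [317.5  82.2] [ 0.8431 -0.0055] box [[0.853, 0.01], [0.853, -0.021], [0.832, -0.02], [0.832, 0.01]]
yellow 29 [471.5  99.9] [ 0.7901 -0.4278] box 
yellow 4144 [311.3 165.4] [0.6064 0.014 ] box [[0.691, 0.104], [0.708, -0.062], [0.524, -0.076], [0.509, 0.086]]
yellow 15 [230.4 133.6] [0.6957 0.2283] box 
yellow 17 [431.6 181.1] [ 0.5615 -0.3022] box 
yellow 189 [157.3 210.4] [0.4899 0.4084] box [[0.531, 0.445], [0.53, 0.368], [0.455, 0.364], [0.455, 0.44]]
yellow 488 [ 62.  248.6] [0.3955 0.638 ] box [[0.412, 0.694], [0.447, 0.634], [0.384, 0.594], [0.349, 0.654]]
yellow 493 [417.6 270. ] [ 0.3312 -0.2514] box [[0.377, -0.208], [0.391, -0.23], [0.285, -0.295], [0.272, -0.273]]
yellow 13 [ 66.  265.2] [0.3544 0.624 ] box 
yellow 48 [229.1 354.7] [0.1364 0.2159] box 
red 80 [340.6  81.9] [ 0.8797 -0.0747] box [[0.868, -0.056], [0.895, -0.059], [0.892, -0.095], [0.865, -0.092]]
red 1008 [400.1 162.9] [ 0.6323 -0.2374] box [[0.567, -0.152], [0.726, -0.184], [0.7, -0.326], [0.542, -0.291]]
red 19 [456.6 217. ] [ 0.476  -0.3863] box 
red 21 [450.  219.8] [ 0.4684 -0.3673] box 
red
[... 944 characters left out ...]
box [[0.67, 0.215], [0.695, 0.166], [0.632, 0.135], [0.607, 0.183]]
blue 45 [556.8 146.4] [ 0.6702 -0.6775] box 
blue 3258 [199.5 195.3] [0.5383 0.3151] box [[0.622, 0.414], [0.667, 0.305], [0.442, 0.213], [0.401, 0.319]]
blue 23 [181.2 227. ] [0.4528 0.3597] box 
blue 58 [330.4 305. ] [ 0.2465 -0.0319] box 
blue 13 [134.4 378.4] [0.0778 0.4553] box 
orange 70 [169.4 212.9] [0.4789 0.3689] box [[0.448, 0.41], [0.531, 0.387], [0.514, 0.341], [0.432, 0.365]]
orange 71 [155.7 205.1] [0.4991 0.404 ] box [[0.496, 0.437], [0.532, 0.385], [0.496, 0.36], [0.46, 0.412]]
orange 9 [169.7 215. ] [0.4737 0.3679] box 
orange 13 [145.7 219.5] [0.463  0.4263] box 
orange 47 [313.  221.9] [0.4526 0.0115] box
```

View pics/cropL.png

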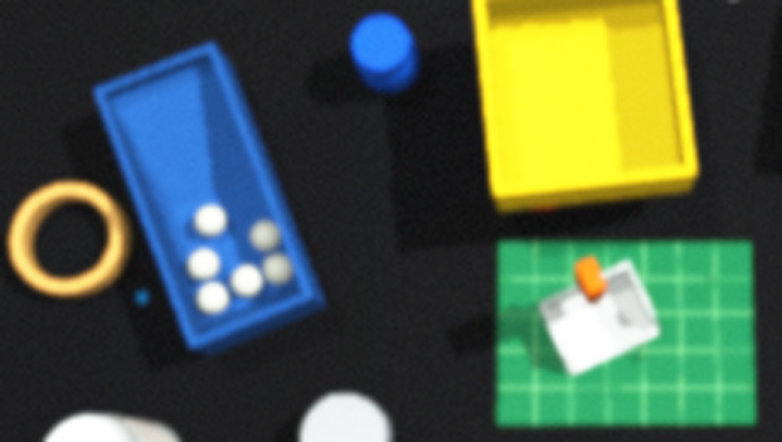

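View pics/cropR.png

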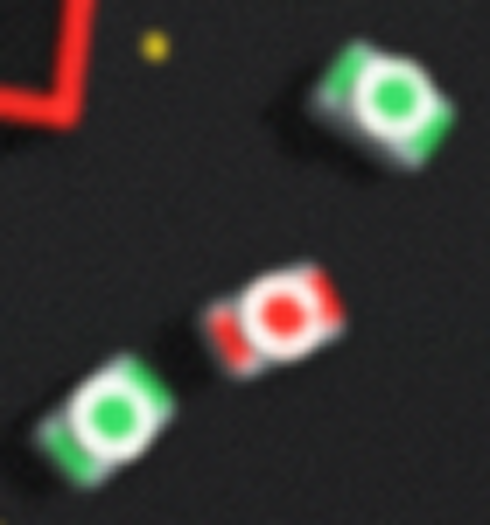

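Zoomed view: there are 6 white balls in the near half of the tray. The steep ramp is at the lower (robot) end and the long slope at the far end. The scoop's mouth faces the robot, with its back and grip on the far side. The tagged housings are green, red, green. Next I'll fit poses by silhouettes.

```bash
cat > fit.py <<'E'
from h import *
from scipy.optimize import minimize
def box(x0,x1,y0,y1,z0,z1): return np.array([[x,y,z] for x in(x0,x1) for y in(y0,y1) for z in(z0,z1)])
def world(p,L):
    c,s=np.cos(p[2]),np.sin(p[2]); return np.c_[p[0]+c*L[:,0]-s*L[:,1],p[1]+s*L[:,0]+c*L[:,1],L[:,2]]
def fit(terms,p0):
    # terms: (cam, mask float, [local point sets])
    def cost(p):
        t=0
        for n,m,sets in terms:
            r=np.zeros((1600,2560),np.uint8)
            for L in sets:
                h=cv2.convexHull((((proj(n,world(p,L))+.5)*4-.5)*16).round().astype(np.int32))
                cv2.fillConvexPoly(r,h,255,shift=4)
            r=cv2.resize(r,(640,400),interpolation=cv2.INTER_AREA)/255.
            t+=np.abs(r-m).sum()/max(m.sum(),1)
        return t
    best=None
    for k in range(2):
        q=p0 if best is None else best.x
        s=np.array([q]+[q+d for d in np.diag([.012,.012,.12])/(k+1)])
        best=minimize(cost,q,method="Nelder-Mead",options=dict(initial_simplex=s,xatol=2e-4,fatol=1e-4))
    return best.x,best.fun
def mask(im,lo,hi,c,amin=4,rad=None):
    m=cv2.inRange(cv2.cvtColor(im,cv2.COLOR_BGR2HSV),lo,hi)
    k=np.zeros_like(m); cv2.circle(k,tuple(int(v) for v in c),rad,255,-1)
    return cv2.bitwise_and(m,k)
def fill(m):
    cs=cv2.findContours(cv2.morphologyEx(m,cv2.MORPH_CLOSE,np.ones((3,3))),cv2.RETR_EXTERNAL,cv2.CHAIN_APPROX_NONE)[0]
    o=np.zeros_like(m); cv2.drawContours(o,[max(cs,key=cv2.contourArea)],-1,255,-1); return o/255.
SC=[box(-.03,.03,-.04,.04,0,.003),box(-.03,.018,-.04,.04,0,.03)]
GR=[box(-.033,-.007,-.008,.008,.07,.13)]
E
python3 - <<'E'
from fit import *
T=cv2.imread("pics/top0.png"); S=cv2.imread("pics/scene0.png"); I={"top":T,"scene":S}
def go(name,lo,hi,p0,L,cams,zc,rad,filled=True):
    ts=[]
    for n,r in zip(cams,rad):
        c=proj(n,[[p0[0],p0[1],zc]])[0]; m=mask(I[n],lo,hi,c,rad=r); ts.append((n,fill(m) if filled else m/255.,L))
    p,f=fit(ts,np.array(p0)); print(name,p[:2].round(4),"yaw",round(np.degrees(p[2]),1),"cost",round(f,3)); return p
go("tray",(95,100,40),(122,255,255),(.53,.31,.38),[box(-.125,.1,-.0505,.0505,0,.06)],("top","scene"),.03,(62,75))
for c in("top","scene"): go("tub "+c,(20,100,60),(36,255,255),(.60,.014,.1),[box(-.0825,.0825,-.0775,.0775,.045,.105)],(c,),.08,(50,60))
go("reject",(0,100,50),(9,255,255),(.632,-.237,-.2),[box(-.075,.075,-.065,.065,.031,.036)],("top","scene"),.036,(42,50))
gm=(0,0,95),(180,70,255)
for c in("top","scene"): go("scoop pan "+c,*gm,(.445,.01,np.radians(-153)),SC,(c,),.015,(26,26))
go("scoop grip",(3,120,90),(18,255,255),(.445,.01,np.radians(-153)),GR,("top","scene"),.07,(30,40),True)
for nm,d,a,b in [("G1",(466,188.5),(458.5,184.5),(471.6,193.8)),("R",(450,219.8),(456.6,217),(442.2,223)),("G2",(425.6,234.2),(431.1,229.1),(419.3,239.7))]:
    q=ray("top",[d],.030)[0]; w=ray("top",[a,b],.022); v=w[0]-w[1]; print(nm,q[:2].round(4),"mid",w.mean(0)[:2].round(4),"yaw",np.degrees(np.arctan2(v[1],v[0])).round(1),np.linalg.norm(v).round(3))
m,b=blobs(T,(0,0,120),(180,80,255),8,(180,190,240,245))
for c,s,l in b: print("ball",s,ray("top",c,.018)[0,:2].round(3))
E
```

```text
tray [0.5504 0.3235] yaw 22.2 cost 0.134
tub top [0.6118 0.0147] yaw 5.3 cost 0.091
tub scene [0.615  0.0157] yaw 4.8 cost 0.062
reject [ 0.637  -0.2356] yaw -10.8 cost 0.182
scoop pan top [0.4364 0.0022] yaw -156.1 cost 0.129
scoop pan scene [0.4394 0.0054] yaw -153.3 cost 0.286
scoop grip [0.4361 0.0058] yaw -164.3 cost 0.591
G1 [ 0.5578 -0.4216] mid [ 0.5578 -0.4219] yaw 52.2 0.045
R [ 0.4693 -0.3695] mid [ 0.4699 -0.3706] yaw -68.4 0.045
G2 [ 0.43   -0.2989] mid [ 0.4304 -0.3001] yaw -50.1 0.045
ball 71 [0.522 0.32 ]
ball 204 [0.485 0.276]
ball 149 [0.471 0.32 ]
```

```bash
cat > plan.py <<'E'
import json,sys,os
from h import *
CF="cmd.json"
def Rt(psi,beta=0,roll=0):
    p=np.radians(psi); c,s=np.cos(p),np.sin(p)
    return R.from_matrix(np.array([[c,s,0],[s,-c,0],[0,0,-1.]]))*R.from_rotvec([np.radians(roll),0,0])*R.from_rotvec([0,np.radians(beta),0])
def load():
    if os.path.exists(CF):
        d=json.load(open(CF)); return np.array(d["p"]),R.from_quat(d["q"])
    o=sensors.observe(); q=o["tool_rot"]; return np.array([.144,-.531,.206]),R.from_quat(q[[1,2,3,0]])
def plan(wps,save=True,dec=2):
    """wps: (x,y,z,psi,beta,claw,[mm per row]) or ('hold',n,claw)"""
    p,r=load(); o=sensors.observe(); q=o["tool_rot"]
    print("t",round(o["t"],2),"meas-cmd mm",((o["position"]-p)*1e3).round(1),"rot deg",np.degrees((r.inv()*R.from_quat(q[[1,2,3,0]])).as_rotvec()).round(1))
    rows=[]
    for w in wps:
        if w[0]=="hold": rows+=[[w[2],[0,0,0],[0,0,0]]]*w[1]; continue
        P=np.array(w[:3]); T=Rt(w[3],w[4]); v=w[6] if len(w)>6 else 55
        ang=np.degrees((r.inv()*T).magnitude()); n=max(1,int(np.ceil(max(np.linalg.norm(P-p)*1e3/v,ang/(7.8*min(1,v/50))))))
        p0,r0=p,r; rv=(r0.inv()*T).as_rotvec()
        for k in range(1,n+1):
            d=r.inv().apply(p0+(P-p0)*k/n-p)/.06; a=np.degrees((r.inv()*(r0*R.from_rotvec(rv*k/n))).as_rotvec())/8
            d,a=d.round(dec)+0.,a.round(dec)+0.; rows.append([w[5],d.tolist(),a.tolist()])
            p=p+r.apply(d*.06); r=r*R.from_rotvec(np.radians(a*8))
    s=lambda x: ("%g"%x)
    for i in range(0,len(rows),10): print("["+",".join("[%s,[%s],[%s]]"%(s(c),",".join(map(s,d)),",".join(map(s,a))) for c,d,a in rows[i:i+10])+"]")
    if save: json.dump(dict(p=p.tolist(),q=r.as_quat().tolist()),open(CF,"w"))
E
python3 - <<'E'
from plan import *
plan([(.43,-.2995,.10,-50,0,-.2),(.43,-.2995,.007,-50,0,-.2,40),("hold",4,1),(.43,-.2995,.13,-50,0,1)])
E
```

```text
t 0.1 meas-cmd mm [ 0.4  0.8 -1.6] rot deg [0. 0. 0.]
[[-0.2,[0.62,-0.27,0.2],[0,0,0.91]],[-0.2,[0.59,-0.36,0.19],[0,0,0.9]],[-0.2,[0.53,-0.42,0.2],[0,0,0.91]],[-0.2,[0.48,-0.48,0.2],[-0.01,0,0.9]],[-0.2,[0.41,-0.54,0.19],[0,0,0.91]],[-0.2,[0.34,-0.6,0.2],[0,0,0.91]],[-0.2,[0.27,-0.62,0.2],[0,0,0.9]],[-0.2,[0.18,-0.66,0.19],[0,0.01,0.91]],[-0.2,[0.1,-0.67,0.2],[0,0,0.9]],[-0.2,[0,0,0.52],[0,0,0]]]
[[-0.2,[0,0,0.51],[0,0,0]],[-0.2,[0,0,0.52],[0,0,0]],[1,[0,0,0],[0,0,0]],[1,[0,0,0],[0,0,0]],[1,[0,0,0],[0,0,0]],[1,[0,0,0],[0,0,0]],[1,[0,0,-0.68],[0,0,0]],[1,[0,0,-0.69],[0,0,0]],[1,[0,0,-0.68],[0,0,0]]]
```

move_arm([
  [-0.2,[0.62,-0.27,0.2],[0,0,0.91]],
  [-0.2,[0.59,-0.36,0.19],[0,0,0.9]],
  [-0.2,[0.53,-0.42,0.2],[0,0,0.91]],
  [-0.2,[0.48,-0.48,0.2],[-0.01,0,0.9]],
  [-0.2,[0.41,-0.54,0.19],[0,0,0.91]],
  [-0.2,[0.34,-0.6,0.2],[0,0,0.91]],
  [-0.2,[0.27,-0.62,0.2],[0,0,0.9]],
  [-0.2,[0.18,-0.66,0.19],[0,0.01,0.91]],
  [-0.2,[0.1,-0.67,0.2],[0,0,0.9]],
  [-0.2,[0,0,0.52],[0,0,0]],
], squeeze=20)

```text
t: 1.35
position: [0.4332, -0.2987, 0.0685]
tool_rot: [0.001, 0.907, -0.421, 0.003]
contact_force: [-0.8, 0.2, 0.6]
width: 0.6
grip_force: 0.0
```

move_arm([
  [-0.2,[0,0,0.51],[0,0,0]],
  [-0.2,[0,0,0.52],[0,0,0]],
  [1,[0,0,0],[0,0,0]],
  [1,[0,0,0],[0,0,0]],
  [1,[0,0,0],[0,0,0]],
  [1,[0,0,0],[0,0,0]],
  [1,[0,0,-0.68],[0,0,0]],
  [1,[0,0,-0.69],[0,0,0]],
  [1,[0,0,-0.68],[0,0,0]],
])

```text
t: 2.48
position: [0.4304, -0.2997, 0.1308]
tool_rot: [0.001, 0.906, -0.422, 0.001]
contact_force: [0.6, -0.5, 0.3]
width: 0.314
grip_force: 20.0
```

```bash
python3 - <<'E'
from plan import *
tub=(.6135,.015); c,s=np.cos(np.radians(5)),np.sin(np.radians(5))
f=lambda x,y:(tub[0]+c*x-s*y,tub[1]+s*x+c*y)
a=f(.03,.03); print(a)
plan([(.5,-.15,.2,-22,0,1),(*a,.2,5,0,1),(*a,.062,5,0,1,45),("hold",1,1),("hold",3,.2),(*a,.2,5,0,.2),(.5578,-.422,.2,52,0,-.2)])
E
```

```text
(np.float64(0.6407711686603227), np.float64(0.04750051322518211))
t 2.48 meas-cmd mm [0.4 0.2 0.9] rot deg [-0.1  0.1  0. ]
[[1,[-0.29,-0.63,-0.29],[0,0,-0.87]],[1,[-0.21,-0.65,-0.29],[0,0,-0.88]],[1,[-0.13,-0.68,-0.3],[0,0,-0.87]],[1,[-0.05,-0.69,-0.29],[0,0,-0.88]],[1,[0.19,-0.79,0],[0,0,-0.67]],[1,[0.26,-0.76,0],[0,0,-0.68]],[1,[0.33,-0.74,0],[0,0,-0.67]],[1,[0.4,-0.7,0],[0,0,-0.68]],[1,[0.47,-0.66,0],[0,0,-0.67]],[1,[0,0,0.58],[0,0,0]]]
[[1,[0,0,0.57],[0,0,0]],[1,[0,0,0.58],[0,0,0]],[1,[-0.01,0,0.57],[0,0,0]],[1,[0,0,0],[0,0,0]],[0.2,[0,0,0],[0,0,0]],[0.2,[0,0,0],[0,0,0]],[0.2,[0,0,0],[0,0,0]],[0.2,[0,0,-0.77],[0,0,0]],[0.2,[0,0,-0.76],[0,0,0]],[0.2,[0,0,-0.77],[0,0,0]]]
[[-0.2,[-0.23,0.85,0],[0,0,-0.65]],[-0.2,[-0.3,0.83,0],[0,0,-0.66]],[-0.2,[-0.38,0.8,0],[0,0,-0.65]],[-0.2,[-0.45,0.76,0],[0,0,-0.65]],[-0.2,[-0.52,0.71,0],[0,0,-0.65]],[-0.2,[-0.58,0.67,0],[0,0,-0.66]],[-0.2,[-0.64,0.61,0],[0,0,-0.65]],[-0.2,[-0.69,0.55,0],[0,0,-0.65]],[-0.2,[-0.74,0.48,0],[0,0,-0.66]]]
```

move_arm([
  [1,[-0.29,-0.63,-0.29],[0,0,-0.87]],
  [1,[-0.21,-0.65,-0.29],[0,0,-0.88]],
  [1,[-0.13,-0.68,-0.3],[0,0,-0.87]],
  [1,[-0.05,-0.69,-0.29],[0,0,-0.88]],
  [1,[0.19,-0.79,0],[0,0,-0.67]],
  [1,[0.26,-0.76,0],[0,0,-0.68]],
  [1,[0.33,-0.74,0],[0,0,-0.67]],
  [1,[0.4,-0.7,0],[0,0,-0.68]],
  [1,[0.47,-0.66,0],[0,0,-0.67]],
  [1,[0,0,0.58],[0,0,0]],
])

```text
t: 3.72
position: [0.6449, 0.051, 0.1669]
tool_rot: [0.001, 0.999, 0.046, 0.004]
contact_force: [-0.4, -0.4, -0.7]
width: 0.317
grip_force: 20.0
```

move_arm([
  [1,[0,0,0.57],[0,0,0]],
  [1,[0,0,0.58],[0,0,0]],
  [1,[-0.01,0,0.57],[0,0,0]],
  [1,[0,0,0],[0,0,0]],
  [0.2,[0,0,0],[0,0,0]],
  [0.2,[0,0,0],[0,0,0]],
  [0.2,[0,0,0],[0,0,0]],
  [0.2,[0,0,-0.77],[0,0,0]],
  [0.2,[0,0,-0.76],[0,0,0]],
  [0.2,[0,0,-0.77],[0,0,0]],
])

```text
t: 4.97
position: [0.6409, 0.0479, 0.2007]
tool_rot: [0.001, 0.999, 0.044, 0.001]
contact_force: [1.3, -0.3, -0.4]
width: 0.395
grip_force: 0.0
```

```bash
cat > see.py <<'E'
from h import *
def housings(n="top"):
    im=shot(n); out=[]
    for nm,lo,hi in(("G",(50,80,60),(85,255,255)),("R",(0,130,60),(8,255,255))):
        _,b=blobs(im,lo,hi,10); b=[c for c,s,l in b if s<60 and 400<c[0]<520 and 170<c[1]<300]
        print(nm,[c.round(1).tolist() for c in b],[ray("top",c,.03)[0,:2].round(4).tolist() for c in b])
        if len(b)==3:
            w=ray("top",b,.022); d=[np.linalg.norm(w[i]-w[j]) for i,j in((1,2),(0,2),(0,1))]; k=int(np.argmax(d)); o=[i for i in range(3) if i!=k]
            v=w[o[0]]-w[o[1]]; print("  at",ray("top",[b[k]],.03)[0,:2].round(4),"yaw",np.degrees(np.arctan2(v[1],v[0])).round(1))
    return im
E
python3 - <<'E'
from see import *
im=housings(); cv2.imwrite("pics/top1.png",im)
E
```

```text
G [[458.5, 184.6], [466.0, 188.5], [471.6, 193.8]] [[0.5693, -0.4012], [0.5578, -0.4216], [0.5426, -0.4361]]
  at [ 0.5578 -0.4216] yaw 52.6
R [[456.5, 216.8], [450.0, 219.8], [442.2, 222.9]] [[0.4774, -0.3883], [0.4693, -0.3694], [0.4608, -0.3471]]
  at [ 0.4693 -0.3694] yaw -68.0
```

move_arm([
  [-0.2,[-0.23,0.85,0],[0,0,-0.65]],
  [-0.2,[-0.3,0.83,0],[0,0,-0.66]],
  [-0.2,[-0.38,0.8,0],[0,0,-0.65]],
  [-0.2,[-0.45,0.76,0],[0,0,-0.65]],
  [-0.2,[-0.52,0.71,0],[0,0,-0.65]],
  [-0.2,[-0.58,0.67,0],[0,0,-0.66]],
  [-0.2,[-0.64,0.61,0],[0,0,-0.65]],
  [-0.2,[-0.69,0.55,0],[0,0,-0.65]],
  [-0.2,[-0.74,0.48,0],[0,0,-0.66]],
])

```text
t: 6.15
position: [0.5577, -0.4234, 0.2]
tool_rot: [0.002, 0.898, 0.44, 0.0]
contact_force: [0.4, -0.7, 1.0]
width: 0.601
grip_force: 0.0
```

```bash
python3 - <<'E'
from plan import *
tub=(.6135,.015); c,s=np.cos(np.radians(5)),np.sin(np.radians(5))
f=lambda x,y:(tub[0]+c*x-s*y,tub[1]+s*x+c*y)
a=f(.03,-.033)
plan([(.5578,-.422,.08,52,0,-.2),(.5578,-.422,.006,52,0,-.2,40),("hold",4,1),(.5578,-.422,.15,52,0,1),(.59,-.25,.2,30,0,1),(*a,.2,5,0,1),(*a,.062,5,0,1,45),("hold",1,1),("hold",3,.2),(*a,.2,5,0,.2)])
E
```

```text
t 6.15 meas-cmd mm [ 0.1 -1.4 -0.3] rot deg [-0.1 -0.1 -0.2]
[[-0.2,[0,0,0.67],[0,0,0]],[-0.2,[0,0,0.67],[0,0,0]],[-0.2,[0,0,0.66],[0,0,0]],[-0.2,[0,0,0.62],[0,0,0]],[-0.2,[0,0,0.62],[0,0,0]],[1,[0,0,0],[0,0,0]],[1,[0,0,0],[0,0,0]],[1,[0,0,0],[0,0,0]],[1,[0,0,0],[0,0,0]],[1,[0,0,-0.8],[0,0,0]]]
[[1,[0,0,-0.8],[0,0,0]],[1,[0,0,-0.8],[0,0,0]],[1,[0.65,-0.33,-0.21],[0,0,0.69]],[1,[0.61,-0.4,-0.21],[0,0,0.69]],[1,[0.57,-0.45,-0.21],[0,0,0.69]],[1,[0.53,-0.51,-0.21],[0,0,0.68]],[1,[0.55,-0.58,0],[0,0,0.63]],[1,[0.5,-0.63,0],[0,0,0.62]],[1,[0.45,-0.67,0],[0,0,0.63]],[1,[0.38,-0.71,0],[0,0,0.62]]]
[[1,[0.32,-0.74,0],[0,0,0.63]],[1,[0,0,0.58],[0,0,0]],[1,[0,0,0.57],[0,0,0]],[1,[0,0,0.58],[0,0,0]],[1,[0,0,0.57],[0,0,0]],[1,[0,0,0],[0,0,0]],[0.2,[0,0,0],[0,0,0]],[0.2,[0,0,0],[0,0,0]],[0.2,[0,0,0],[0,0,0]],[0.2,[0,0,-0.77],[0,0,0]]]
[[0.2,[0,0,-0.76],[0,0,0]],[0.2,[0,0,-0.77],[0,0,0]]]
```

move_arm([
  [-0.2,[0,0,0.67],[0,0,0]],
  [-0.2,[0,0,0.67],[0,0,0]],
  [-0.2,[0,0,0.66],[0,0,0]],
  [-0.2,[0,0,0.62],[0,0,0]],
  [-0.2,[0,0,0.62],[0,0,0]],
  [1,[0,0,0],[0,0,0]],
  [1,[0,0,0],[0,0,0]],
  [1,[0,0,0],[0,0,0]],
  [1,[0,0,0],[0,0,0]],
  [1,[0,0,-0.8],[0,0,0]],
])

```text
t: 7.4
position: [0.5553, -0.4195, 0.0482]
tool_rot: [-0.004, 0.899, 0.439, -0.002]
contact_force: [0.7, -0.5, -0.7]
width: 0.315
grip_force: 20.0
```

move_arm([
  [1,[0,0,-0.8],[0,0,0]],
  [1,[0,0,-0.8],[0,0,0]],
  [1,[0.65,-0.33,-0.21],[0,0,0.69]],
  [1,[0.61,-0.4,-0.21],[0,0,0.69]],
  [1,[0.57,-0.45,-0.21],[0,0,0.69]],
  [1,[0.53,-0.51,-0.21],[0,0,0.68]],
  [1,[0.55,-0.58,0],[0,0,0.63]],
  [1,[0.5,-0.63,0],[0,0,0.62]],
  [1,[0.45,-0.67,0],[0,0,0.63]],
  [1,[0.38,-0.71,0],[0,0,0.62]],
])

```text
t: 8.65
position: [0.6356, -0.0603, 0.1992]
tool_rot: [0.001, 0.996, 0.086, 0.001]
contact_force: [0.3, 0.2, -0.5]
width: 0.314
grip_force: 20.0
```

move_arm([
  [1,[0.32,-0.74,0],[0,0,0.63]],
  [1,[0,0,0.58],[0,0,0]],
  [1,[0,0,0.57],[0,0,0]],
  [1,[0,0,0.58],[0,0,0]],
  [1,[0,0,0.57],[0,0,0]],
  [1,[0,0,0],[0,0,0]],
  [0.2,[0,0,0],[0,0,0]],
  [0.2,[0,0,0],[0,0,0]],
  [0.2,[0,0,0],[0,0,0]],
  [0.2,[0,0,-0.77],[0,0,0]],
])

```text
t: 9.9
position: [0.6437, -0.0147, 0.103]
tool_rot: [0.0, 0.999, 0.043, -0.004]
contact_force: [1.7, -0.1, -0.1]
width: 0.402
grip_force: 0.0
```

move_arm([
  [0.2,[0,0,-0.76],[0,0,0]],
  [0.2,[0,0,-0.77],[0,0,0]],
])

```text
t: 10.15
position: [0.6466, -0.0148, 0.2009]
tool_rot: [0.001, 0.999, 0.044, 0.001]
contact_force: [0.4, 0.3, 0.2]
width: 0.4
grip_force: 0.0
```

```bash
python3 - <<'E'
from see import *
im=housings(); cv2.imwrite("pics/top2.png",im)
from plan import *
plan([(.52,-.3,.2,-30,0,-.2),(.4695,-.37,.12,-68,0,-.2)],save=False)
E
```

```text
G [] []
R [[456.4, 216.9], [450.0, 219.8], [442.2, 222.9]] [[0.4771, -0.3879], [0.4693, -0.3694], [0.4608, -0.3471]]
  at [ 0.4693 -0.3694] yaw -68.2
t 10.2 meas-cmd mm [ 3.4 -0.   9.3] rot deg [-0.3  0.8 -0. ]
[[-0.2,[-0.42,0.76,0],[0,0,0.73]],[-0.2,[-0.34,0.79,0],[0,0,0.73]],[-0.2,[-0.25,0.83,0],[0,0,0.73]],[-0.2,[-0.17,0.85,0],[0,0,0.73]],[-0.2,[-0.09,0.86,0],[0,0,0.72]],[-0.2,[0.01,0.87,0],[0,0,0.73]],[-0.2,[-0.03,0.29,0.27],[0,0,0.95]],[-0.2,[0.01,0.28,0.26],[0,0,0.95]],[-0.2,[0.04,0.29,0.27],[0,0,0.95]],[-0.2,[0.09,0.27,0.27],[0,0,0.95]]]
[[-0.2,[0.12,0.26,0.27],[0,0,0.95]]]
```

```bash
python3 - <<'E'
from plan import *
a=(.637,-.236)
plan([(.52,-.3,.2,-30,0,-.2),(.4695,-.3698,.1,-68,0,-.2),(.4695,-.3698,.006,-68,0,-.2,40),("hold",4,1),(.4695,-.3698,.12,-68,0,1),(*a,.13,-11,0,1),(*a,.016,-11,0,1,45),("hold",1,1),("hold",3,.2),(*a,.18,-11,0,.2)])
E
```

```text
t 10.2 meas-cmd mm [ 3.4 -0.   9.3] rot deg [-0.3  0.8 -0. ]
[[-0.2,[-0.42,0.76,0],[0,0,0.73]],[-0.2,[-0.34,0.79,0],[0,0,0.73]],[-0.2,[-0.25,0.83,0],[0,0,0.73]],[-0.2,[-0.17,0.85,0],[0,0,0.73]],[-0.2,[-0.09,0.86,0],[0,0,0.72]],[-0.2,[0.01,0.87,0],[0,0,0.73]],[-0.2,[-0.03,0.28,0.33],[0,0,0.95]],[-0.2,[0.01,0.29,0.34],[0,0,0.95]],[-0.2,[0.04,0.28,0.33],[0,0,0.95]],[-0.2,[0.09,0.28,0.34],[0,0,0.95]]]
[[-0.2,[0.12,0.26,0.33],[0,0,0.95]],[-0.2,[0,0,0.52],[0,0,0]],[-0.2,[0,0,0.52],[0,0,0]],[-0.2,[-0.01,0,0.53],[0,0,0]],[1,[0,0,0],[0,0,0]],[1,[0,0,0],[0,0,0]],[1,[0,0,0],[0,0,0]],[1,[0,0,0],[0,0,0]],[1,[0,0,-0.63],[0,0,0]],[1,[0,0,-0.64],[0,0,0]]]
[[1,[0.01,0,-0.63],[0,0,0]],[1,[-0.13,-0.43,-0.02],[0,0,-0.89]],[1,[-0.07,-0.44,-0.02],[0,0,-0.89]],[1,[-0.02,-0.44,-0.02],[0,0,-0.89]],[1,[0.04,-0.45,-0.02],[0,0,-0.89]],[1,[0.09,-0.44,-0.03],[0,0,-0.89]],[1,[0.14,-0.42,-0.02],[0,0,-0.89]],[1,[0.2,-0.4,-0.02],[0,0,-0.89]],[1,[0.24,-0.38,-0.02],[0,0,-0.89]],[1,[0,0,0.63],[0,0,0]]]
[[1,[0,0,0.64],[0,0,0]],[1,[0,0,0.63],[0,0,0]],[1,[0,0,0],[0,0,0]],[0.2,[0,0,0],[0,0,0]],[0.2,[0,0,0],[0,0,0]],[0.2,[0,0,0],[0,0,0]],[0.2,[0,0,-0.91],[0,0,0]],[0.2,[0,0,-0.91],[0,0,0]],[0.2,[0,0,-0.91],[0,0,0]]]
```

move_arm([
  [-0.2,[-0.42,0.76,0],[0,0,0.73]],
  [-0.2,[-0.34,0.79,0],[0,0,0.73]],
  [-0.2,[-0.25,0.83,0],[0,0,0.73]],
  [-0.2,[-0.17,0.85,0],[0,0,0.73]],
  [-0.2,[-0.09,0.86,0],[0,0,0.72]],
  [-0.2,[0.01,0.87,0],[0,0,0.73]],
  [-0.2,[-0.03,0.28,0.33],[0,0,0.95]],
  [-0.2,[0.01,0.29,0.34],[0,0,0.95]],
  [-0.2,[0.04,0.28,0.33],[0,0,0.95]],
  [-0.2,[0.09,0.28,0.34],[0,0,0.95]],
])

```text
t: 11.45
position: [0.4799, -0.3565, 0.1189]
tool_rot: [0.001, 0.863, -0.505, 0.002]
contact_force: [0.3, -0.2, 0.5]
width: 0.599
grip_force: 0.0
```

move_arm([
  [-0.2,[0.12,0.26,0.33],[0,0,0.95]],
  [-0.2,[0,0,0.52],[0,0,0]],
  [-0.2,[0,0,0.52],[0,0,0]],
  [-0.2,[-0.01,0,0.53],[0,0,0]],
  [1,[0,0,0],[0,0,0]],
  [1,[0,0,0],[0,0,0]],
  [1,[0,0,0],[0,0,0]],
  [1,[0,0,0],[0,0,0]],
  [1,[0,0,-0.63],[0,0,0]],
  [1,[0,0,-0.64],[0,0,0]],
])

```text
t: 12.7
position: [0.4695, -0.369, 0.0818]
tool_rot: [0.001, 0.829, -0.559, 0.0]
contact_force: [1.2, -0.1, 0.4]
width: 0.317
grip_force: 20.0
```

move_arm([
  [1,[0.01,0,-0.63],[0,0,0]],
  [1,[-0.13,-0.43,-0.02],[0,0,-0.89]],
  [1,[-0.07,-0.44,-0.02],[0,0,-0.89]],
  [1,[-0.02,-0.44,-0.02],[0,0,-0.89]],
  [1,[0.04,-0.45,-0.02],[0,0,-0.89]],
  [1,[0.09,-0.44,-0.03],[0,0,-0.89]],
  [1,[0.14,-0.42,-0.02],[0,0,-0.89]],
  [1,[0.2,-0.4,-0.02],[0,0,-0.89]],
  [1,[0.24,-0.38,-0.02],[0,0,-0.89]],
  [1,[0,0,0.63],[0,0,0]],
])

```text
t: 13.95
position: [0.6416, -0.2352, 0.0958]
tool_rot: [0.003, 0.996, -0.094, 0.005]
contact_force: [0.0, -0.3, -1.1]
width: 0.318
grip_force: 20.0
```

move_arm([
  [1,[0,0,0.64],[0,0,0]],
  [1,[0,0,0.63],[0,0,0]],
  [1,[0,0,0],[0,0,0]],
  [0.2,[0,0,0],[0,0,0]],
  [0.2,[0,0,0],[0,0,0]],
  [0.2,[0,0,0],[0,0,0]],
  [0.2,[0,0,-0.91],[0,0,0]],
  [0.2,[0,0,-0.91],[0,0,0]],
  [0.2,[0,0,-0.91],[0,0,0]],
])

```text
t: 15.08
position: [0.6372, -0.2354, 0.1813]
tool_rot: [0.001, 0.995, -0.096, 0.001]
contact_force: [1.2, -0.5, 0.9]
width: 0.397
grip_force: 0.0
```

```bash
python3 - <<'E'
from fit import *
from plan import plan
S=shot("scene"); cv2.imwrite("pics/scene1.png",S)
T=shot("top"); cv2.imwrite("pics/top3.png",T)
cv2.imwrite("pics/v1.png",cv2.resize(S[170:320,160:500],None,fx=2.35,fy=2.35,interpolation=cv2.INTER_CUBIC))
plan([(.48,-.05,.25,15,0,-.2)],save=False)
E
```

```text
t 15.18 meas-cmd mm [ 3.9 -1.3  9.9] rot deg [-0.3  1.  -0. ]
[[-0.2,[-0.63,-0.51,-0.23],[0,0,-0.65]],[-0.2,[-0.58,-0.56,-0.24],[0,0,-0.65]],[-0.2,[-0.53,-0.61,-0.23],[0,0,-0.65]],[-0.2,[-0.47,-0.66,-0.24],[0,0,-0.65]],[-0.2,[-0.41,-0.7,-0.23],[0,0,-0.65]]]
```

View pics/v1.png

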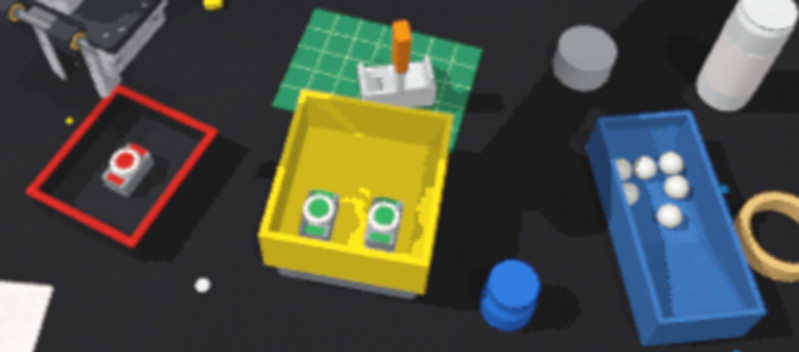

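Both greens are in the tub (around (318,208) and (383,215) in the crop), the red is in the reject tray, and the scoop stands on the mat with its grip at (401,45). Next I'll refine the scoop pose.

```bash
python3 - <<'E'
from fit import *
T=cv2.imread("pics/top3.png"); S=cv2.imread("pics/scene1.png"); I={"top":T,"scene":S}
p=np.array([.438,.004,np.radians(-155)])
ts=[]
for n in I:
    c=proj(n,[[.438,.004,.015]])[0]; g=proj(n,[[.455,.0115,.10]])[0]
    o=mask(I[n],(0,110,80),(16,255,255),g,rad=18); w=mask(I[n],(0,0,80),(180,75,255),c,rad=26)
    ts.append((n,fill(o),GR)); ts.append((n,fill(w|o),SC+GR))
    print(n,"grip px",np.argwhere(o)[:,::-1].mean(0).round(1),o.sum()//255,"model",proj(n,world(p,GR[0])).mean(0).round(1))
for sel in([0,1],[2,3],[0,1,2,3]):
    q,f=fit([ts[i] for i in sel],p); print(q[:2].round(4),np.degrees(q[2]).round(1),round(f,3))
from plan import plan
# TCP above grip
q=np.array([.438,.004]);
E
```

```text
top grip px [313.2 224.2] 26 model [312.5 222.2]
scene grip px [330.5 190.2] 104 model [330.3 189.8]
[0.4364 0.0036] -159.9 2.845
[0.434  0.0081] -166.6 0.874
[0.4357 0.0038] -158.8 3.928
```

```bash
python3 - <<'E'
from plan import *
g=(.4563,.0121)
plan([(.55,-.12,.22,8,0,-.3),(*g,.19,24,0,-.3),("hold",1,-.3),(*g,.089,24,0,-.3,40),("hold",1,-.3),("hold",6,1),(*g,.110,24,0,1,10),("hold",2,1)])
E
```

```text
t 15.18 meas-cmd mm [ 3.9 -1.3  9.9] rot deg [-0.3  1.  -0. ]
[[-0.3,[-0.6,-0.54,-0.22],[0,0,-0.79]],[-0.3,[-0.53,-0.6,-0.23],[0,0,-0.79]],[-0.3,[-0.46,-0.66,-0.22],[0,0,-0.8]],[-0.3,[-0.41,-0.8,0.17],[0,0,-0.67]],[-0.3,[-0.34,-0.83,0.16],[0,0,-0.66]],[-0.3,[-0.26,-0.86,0.17],[0,0,-0.67]],[-0.3,[0,0,0],[0,0,0]],[-0.3,[0,0,0.56],[0,0,0]],[-0.3,[0,0,0.56],[0,0,0]],[-0.3,[0,0,0.56],[0,0,0]]]
[[-0.3,[0,0,0],[0,0,0]],[1,[0,0,0],[0,0,0]],[1,[0,0,0],[0,0,0]],[1,[0,0,0],[0,0,0]],[1,[0,0,0],[0,0,0]],[1,[0,0,0],[0,0,0]],[1,[0,0,0],[0,0,0]],[1,[0,0,-0.12],[0,0,0]],[1,[0,0,-0.11],[0,0,0]],[1,[0,0,-0.12],[0,0,0]]]
[[1,[0,0,0],[0,0,0]],[1,[0,0,0],[0,0,0]]]
```

move_arm([
  [-0.3,[-0.6,-0.54,-0.22],[0,0,-0.79]],
  [-0.3,[-0.53,-0.6,-0.23],[0,0,-0.79]],
  [-0.3,[-0.46,-0.66,-0.22],[0,0,-0.8]],
  [-0.3,[-0.41,-0.8,0.17],[0,0,-0.67]],
  [-0.3,[-0.34,-0.83,0.16],[0,0,-0.66]],
  [-0.3,[-0.26,-0.86,0.17],[0,0,-0.67]],
  [-0.3,[0,0,0],[0,0,0]],
  [-0.3,[0,0,0.56],[0,0,0]],
  [-0.3,[0,0,0.56],[0,0,0]],
  [-0.3,[0,0,0.56],[0,0,0]],
])

```text
t: 16.42
position: [0.458, 0.011, 0.087]
tool_rot: [0.002, 0.978, 0.207, 0.001]
contact_force: [-0.4, 0.2, -0.0]
width: 0.651
grip_force: 0.0
```

move_arm([
  [-0.3,[0,0,0],[0,0,0]],
  [1,[0,0,0],[0,0,0]],
  [1,[0,0,0],[0,0,0]],
  [1,[0,0,0],[0,0,0]],
  [1,[0,0,0],[0,0,0]],
  [1,[0,0,0],[0,0,0]],
  [1,[0,0,0],[0,0,0]],
  [1,[0,0,-0.12],[0,0,0]],
  [1,[0,0,-0.11],[0,0,0]],
  [1,[0,0,-0.12],[0,0,0]],
], squeeze=50)

```text
t: 17.68
position: [0.4571, 0.012, 0.1091]
tool_rot: [0.001, 0.978, 0.208, 0.0]
contact_force: [1.4, 0.3, -1.1]
width: 0.167
grip_force: 50.0
```

move_arm([
  [1,[0,0,0],[0,0,0]],
  [1,[0,0,0],[0,0,0]],
])

```text
t: 17.92
position: [0.457, 0.012, 0.1085]
tool_rot: [0.001, 0.978, 0.208, 0.0]
contact_force: [0.7, -0.5, -1.2]
width: 0.17
grip_force: 50.0
```

```bash
python3 - <<'E'
from fit import *
from plan import *
plan([],save=False)
S=shot("scene"); cv2.imwrite("pics/scene2.png",S)
T=shot("top"); cv2.imwrite("pics/top4.png",T)
K=dict(fx=5,fy=5,interpolation=cv2.INTER_CUBIC)
cv2.imwrite("pics/v2.png",np.vstack([cv2.resize(S[160:220,270:370],None,**K),cv2.resize(T[200:260,270:370],None,**K)]))
E
```

```text
t 17.93 meas-cmd mm [ 0.4  0.1 -1.6] rot deg [-0.1 -0.   0. ]
```

View pics/v2.png

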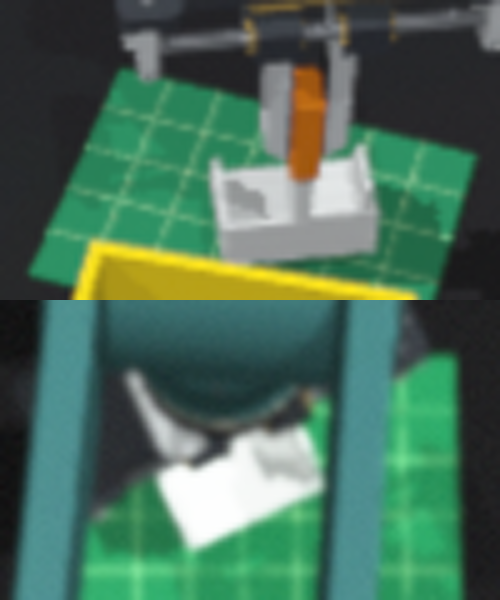

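```bash
python3 - <<'E'
from plan import *
# bicubic crop px -> source px
f=lambda u,v:((u+.5)/5-.5+270,(v+.5)/5-.5+200)
w=ray("top",[f(195,250),f(325,187),f(157,178)],.0235)
o=sensors.observe(); q=o["tool_rot"]; r=R.from_quat(q[[1,2,3,0]])
print(r.inv().apply(w-o["position"]).round(4))
# tray geometry
t=np.radians(22.2); tray=np.array([.5504,.3235]); L=lambda x,y:tray+[np.cos(t)*x-np.sin(t)*y,np.sin(t)*x+np.cos(t)*y]
T=cv2.imread("pics/top0.png")
for nm in ["floor"]:
    print("ramp foot",L(-.1,0))
# tray edge check: sharp gradient of rim corners projected
for z,xs in((.06,(-.125,.1)),): print(proj("top",[[*L(x,y),z] for x in xs for y in(-.0505,.0505)]).round(1).tolist())
g=cv2.cvtColor(T,cv2.COLOR_BGR2GRAY)[192:246,180:242].astype(np.uint8)
hc=cv2.HoughCircles(cv2.resize(g,None,fx=6,fy=6,interpolation=cv2.INTER_CUBIC),cv2.HOUGH_GRADIENT,1,35,param1=80,param2=12,minRadius=22,maxRadius=36)
for c in hc[0]:
    px=((c[0]+.5)/6-.5+180,(c[1]+.5)/6-.5+192); w=ray("top",[px],.018)[0,:2]-tray
    print(np.round(px,1),"tray xy mm",(np.array([[np.cos(t),np.sin(t)],[-np.sin(t),np.cos(t)]])@w*1e3).round(0),c[2].round())
O=cv2.resize(T[140:250,160:245],None,fx=5,fy=5,interpolation=cv2.INTER_CUBIC)
def line(P,col):
    u=((proj("top",P)-[160,140]+.5)*5-.5).round().astype(np.int32); cv2.polylines(O,[u],True,col,1)
line([[*L(x,y),.06] for x,y in((-.125,-.0505),(.1,-.0505),(.1,.0505),(-.125,.0505))],(0,0,255))
line([[*L(x,y),.06] for x,y in((-.12,-.0455),(.095,-.0455),(.095,.0455),(-.12,.0455))],(0,255,255))
line([[*L(x,y),.006] for x,y in((-.1,-.0455),(.0,-.0455),(.0,.0455),(-.1,.0455))],(0,255,0))
cv2.imwrite("pics/v3.png",O)
E
```

```text
[[-0.0545 -0.0366  0.0847]
 [-0.053   0.0426  0.0849]
 [-0.01   -0.0392  0.0847]]
ramp foot [0.45781294 0.28571592]
[[230.6, 226.1], [194.5, 240.9], [201.6, 151.2], [166.4, 164.8]]
[199.5 217.2] tray xy mm [-60.  25.] 27.0
[202. 227.] tray xy mm [-88.  28.] 27.0
[201.5 203.8] tray xy mm [-27.   7.] 27.0
[212.3 221.5] tray xy mm [-85.  -4.] 27.0
[221.7 218.3] tray xy mm [-87. -30.] 22.0
[217.  208.8] tray xy mm [-57. -28.] 25.0
```

View pics/v3.png

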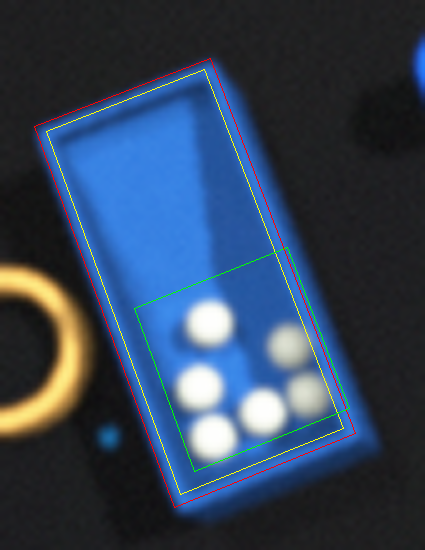

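The overlay fits the tray. The six balls are at tray x from -88 to -27 mm, against the steep ramp end. Next I'll go in over the long slope at 20° and slide down.

```bash
cat > scp.py <<'E'
from plan import *
TY=22.2; TR=np.array([.5504,.3235])
def tc(lipx,lipz,y,b,claw=1,v=55,lip=.051):
    B=np.radians(b); x=lipx+lip*np.cos(B)-.086*np.sin(B); z=lipz+lip*np.sin(B)+.086*np.cos(B)
    t=np.radians(TY); return (TR[0]+np.cos(t)*x-np.sin(t)*y,TR[1]+np.sin(t)*x+np.cos(t)*y,z,TY,b,claw,v)
def where(lip=.051):
    "lip in tray frame from measured TCP"
    o=sensors.observe(); q=o["tool_rot"]; r=R.from_quat(q[[1,2,3,0]])
    w=o["position"]+r.apply([-lip,0,.086]); t=np.radians(TY); d=w[:2]-TR
    ax=r.apply([1,0,0]); print("lip tray mm",(np.array([np.cos(t)*d[0]+np.sin(t)*d[1],-np.sin(t)*d[0]+np.cos(t)*d[1],w[2]])*1e3).round(1),"pitch",np.degrees(np.arcsin(ax[2])).round(1),"yaw",np.degrees(np.arctan2(ax[1],ax[0])).round(1),"F",o["contact_force"].round(1))
E
python3 - <<'E'
from scp import *
plan([(.457,.012,.25,24,0,1,40),(.5,.15,.27,22,0,1,50),tc(.02,.13,0,20,1,45),("hold",2,1),tc(.02,.05,0,20,1,40),tc(.02,.019,0,20,1,12),("hold",2,1)])
E
```

```text
t 18.02 meas-cmd mm [ 0.2  0.1 -1.8] rot deg [-0.1 -0.1 -0. ]
[[1,[0,0,-0.58],[0,0,0]],[1,[0,0,-0.59],[0,0,0]],[1,[0.01,0,-0.58],[0,0,0]],[1,[0,0,-0.58],[0,0,0]],[1,[0.53,-0.6,-0.11],[0,0,0.08]],[1,[0.52,-0.61,-0.11],[0,0,0.09]],[1,[0.52,-0.61,-0.12],[0,0,0.08]],[1,[0.5,-0.47,0.14],[0,0.5,0]],[1,[0.49,-0.48,0.17],[0,0.5,-0.01]],[1,[0.48,-0.47,0.21],[0,0.5,0]]]
[[1,[0.46,-0.48,0.24],[0.01,0.5,-0.01]],[1,[0.44,-0.47,0.28],[0,0.5,0]],[1,[0,0,0],[0,0,0]],[1,[0,0,0],[0,0,0]],[1,[-0.23,0,0.62],[0,0,0]],[1,[-0.22,0,0.63],[0,0,0]],[1,[-0.06,0,0.16],[0,0,0]],[1,[-0.06,0,0.16],[0,0,0]],[1,[-0.06,0,0.16],[0,0,0]],[1,[0,0,0],[0,0,0]]]
[[1,[0,0,0],[0,0,0]]]
```

move_arm([
  [1,[0,0,-0.58],[0,0,0]],
  [1,[0,0,-0.59],[0,0,0]],
  [1,[0.01,0,-0.58],[0,0,0]],
  [1,[0,0,-0.58],[0,0,0]],
  [1,[0.53,-0.6,-0.11],[0,0,0.08]],
  [1,[0.52,-0.61,-0.11],[0,0,0.09]],
  [1,[0.52,-0.61,-0.12],[0,0,0.08]],
  [1,[0.5,-0.47,0.14],[0,0.5,0]],
  [1,[0.49,-0.48,0.17],[0,0.5,-0.01]],
  [1,[0.48,-0.47,0.21],[0,0.5,0]],
])

```text
t: 19.27
position: [0.5527, 0.2644, 0.2425]
tool_rot: [-0.019, 0.976, 0.191, 0.103]
contact_force: [1.2, -0.3, -1.5]
width: 0.17
grip_force: 50.0
```

move_arm([
  [1,[0.46,-0.48,0.24],[0.01,0.5,-0.01]],
  [1,[0.44,-0.47,0.28],[0,0.5,0]],
  [1,[0,0,0],[0,0,0]],
  [1,[0,0,0],[0,0,0]],
])

```text
t: 19.77
position: [0.5862, 0.3379, 0.2256]
tool_rot: [-0.032, 0.966, 0.19, 0.17]
contact_force: [0.8, 0.2, -1.2]
width: 0.171
grip_force: 50.0
```

```bash
python3 - <<'E'
from scp import *
where()
S=shot("scene"); T=shot("top"); cv2.imwrite("pics/scene3.png",S)
K=dict(fx=4,fy=4,interpolation=cv2.INTER_CUBIC)
cv2.imwrite("pics/v4.png",np.hstack([cv2.resize(S[185:320,385:485],None,**K),cv2.resize(T[130:265,140:240],None,**K)]))
E
```

```text
lip tray mm [ 19.9  -0.4 127.3] pitch 19.9 yaw 22.3 F [ 0.8  0.2 -1.2]
```

View pics/v4.png

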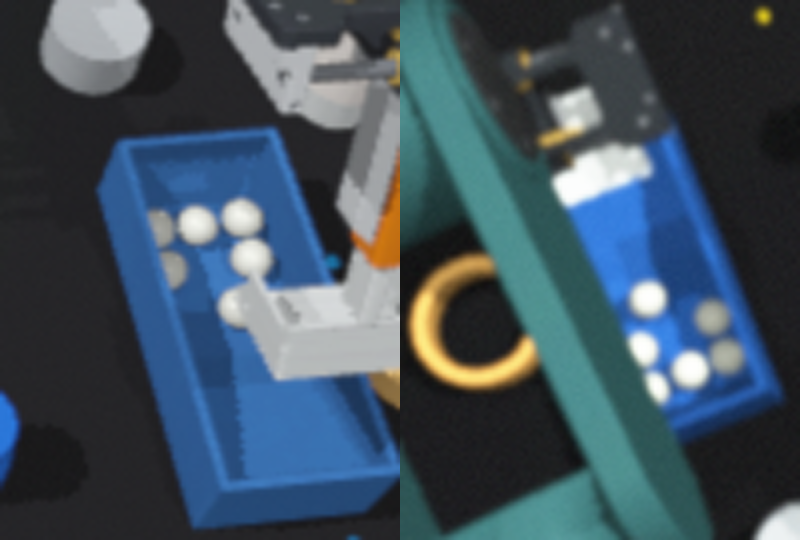

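The scoop hangs over the tray's long slope, pitched mouth-down, and the balls are undisturbed. I'll descend now.

move_arm([
  [1,[-0.23,0,0.62],[0,0,0]],
  [1,[-0.22,0,0.63],[0,0,0]],
  [1,[0,0,0],[0,0,0]],
])

```text
t: 20.25
position: [0.5845, 0.3363, 0.1415]
tool_rot: [-0.031, 0.967, 0.189, 0.166]
contact_force: [-0.8, -0.8, -1.9]
width: 0.17
grip_force: 50.0
```

move_arm([
  [1,[-0.06,0,0.16],[0,0,0]],
  [1,[-0.06,0,0.16],[0,0,0]],
  [1,[-0.06,0,0.16],[0,0,0]],
  [1,[0,0,0],[0,0,0]],
  [1,[0,0,0],[0,0,0]],
])

```text
t: 20.88
position: [0.5867, 0.3385, 0.1158]
tool_rot: [-0.033, 0.966, 0.19, 0.171]
contact_force: [0.5, 1.5, -1.9]
width: 0.169
grip_force: 50.0
```

```bash
python3 - <<'E'
from scp import *
where()
plan([],save=False)
S=shot("scene"); cv2.imwrite("pics/scene4.png",S)
K=dict(fx=6,fy=6,interpolation=cv2.INTER_CUBIC)
cv2.imwrite("pics/v5.png",cv2.resize(S[210:310,400:500],None,**K))
E
```

```text
lip tray mm [20.8 -0.  17.5] pitch 20.0 yaw 22.2 F [ 0.5  1.5 -1.9]
t 20.88 meas-cmd mm [ 0.7  0.3 -1.8] rot deg [-0.1  0.  -0. ]
```

View pics/v5.png

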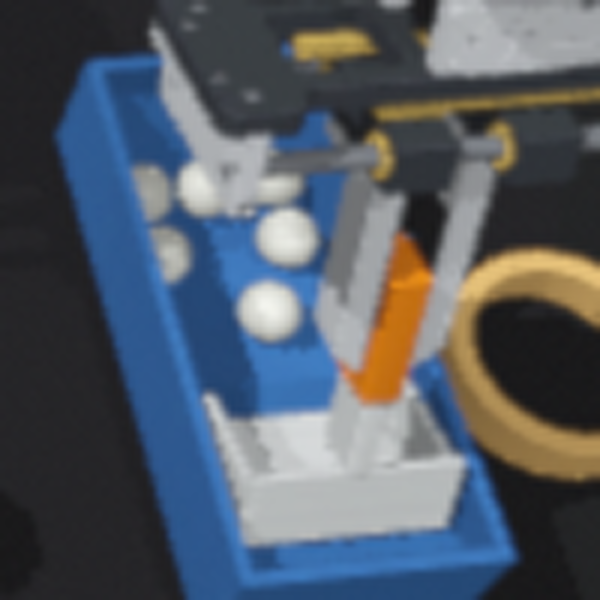

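move_arm([
  [1,[-0.012,0,0.033],[0,0,0]],
  [1,[0,0,0],[0,0,0]],
])

```text
t: 21.18
position: [0.5865, 0.3383, 0.1133]
tool_rot: [-0.033, 0.966, 0.19, 0.17]
contact_force: [0.8, -0.4, -1.1]
width: 0.167
grip_force: 50.0
```

move_arm([
  [1,[-0.006,0,0.016],[0,0,0]],
  [1,[0,0,0],[0,0,0]],
])

```text
t: 21.42
position: [0.5864, 0.3382, 0.1122]
tool_rot: [-0.033, 0.966, 0.19, 0.17]
contact_force: [0.1, -0.0, -1.3]
width: 0.167
grip_force: 50.0
```

move_arm([
  [1,[-0.006,0,0.016],[0,0,0]],
  [1,[0,0,0],[0,0,0]],
])

```text
t: 21.68
position: [0.5864, 0.3382, 0.1111]
tool_rot: [-0.033, 0.966, 0.19, 0.17]
contact_force: [0.2, 0.1, -1.3]
width: 0.168
grip_force: 50.0
```

move_arm([
  [1,[-0.006,0,0.016],[0,0,0]],
  [1,[0,0,0],[0,0,0]],
])

```text
t: 21.92
position: [0.5866, 0.3383, 0.1106]
tool_rot: [-0.033, 0.966, 0.19, 0.171]
contact_force: [-0.2, -1.0, -0.4]
width: 0.169
grip_force: 50.0
```

```bash
python3 - <<'E'
from scp import *
where()
E
```

```text
lip tray mm [20.7 -0.1 12.3] pitch 20.0 yaw 22.2 F [-0.2 -1.  -0.4]
```

```bash
python3 - <<'E'
from scp import *
p,r=load(); p=p+r.apply(np.array([-.03,0,.081])*.06); json.dump(dict(p=p.tolist(),q=r.as_quat().tolist()),open(CF,"w"))
plan([tc(0,.0082,0,20,1,8),tc(-.02,.0078,0,14.5,1,8),tc(-.04,.0075,0,8.5,1,8),tc(-.06,.0073,0,2,1,8),tc(-.068,.0072,0,0,1,8),tc(-.088,.0070,0,0,1,7)],dec=3)
E
```

```text
t 21.93 meas-cmd mm [ 0.6  0.1 -1.8] rot deg [-0.1  0.  -0. ]
[[1,[-0.116,0.001,-0.007],[-0.001,-0.001,0]],[1,[-0.115,0.001,-0.007],[-0.001,-0.001,0]],[1,[-0.116,0,-0.007],[-0.001,-0.001,0]],[1,[-0.036,0,-0.004],[0,-0.137,0]],[1,[-0.037,0,-0.003],[0,-0.138,0]],[1,[-0.036,0,-0.003],[0,-0.137,0]],[1,[-0.037,0,-0.002],[0,-0.138,0]],[1,[-0.036,0,-0.001],[0,-0.137,0]],[1,[-0.036,0,0.004],[0,-0.15,0]],[1,[-0.036,0,0.004],[0,-0.15,0]]]
[[1,[-0.035,0,0.005],[0,-0.15,0]],[1,[-0.036,0,0.006],[0,-0.15,0]],[1,[-0.035,0,0.007],[0,-0.15,0]],[1,[-0.029,0,0.01],[0,-0.135,0]],[1,[-0.029,0,0.01],[0,-0.136,0]],[1,[-0.028,0,0.011],[0,-0.135,0]],[1,[-0.028,0,0.012],[0,-0.136,0]],[1,[-0.028,0,0.012],[0,-0.135,0]],[1,[-0.028,0,0.012],[0,-0.136,0]],[1,[-0.042,0,0.014],[0,-0.125,0]]]
[[1,[-0.042,0,0.015],[0,-0.125,0]],[1,[-0.111,0,0.001],[0,0,0]],[1,[-0.111,0,0.001],[0,0,0]],[1,[-0.111,0,0.001],[0,0,0]]]
```

move_arm([
  [1,[-0.116,0,-0.007],[0,0,0]],
  [1,[-0.115,0,-0.007],[0,0,0]],
  [1,[-0.116,0,-0.007],[0,0,0]],
  [1,[-0.036,0,-0.004],[0,-0.137,0]],
  [1,[-0.037,0,-0.003],[0,-0.138,0]],
  [1,[-0.036,0,-0.003],[0,-0.137,0]],
  [1,[-0.037,0,-0.002],[0,-0.138,0]],
  [1,[-0.036,0,-0.001],[0,-0.137,0]],
  [1,[-0.036,0,0.004],[0,-0.15,0]],
  [1,[-0.036,0,0.004],[0,-0.15,0]],
])

```text
t: 23.18
position: [0.5543, 0.3251, 0.1002]
tool_rot: [-0.019, 0.976, 0.192, 0.103]
contact_force: [-0.4, -0.8, -0.8]
width: 0.168
grip_force: 50.0
```

move_arm([
  [1,[-0.035,0,0.005],[0,-0.15,0]],
  [1,[-0.036,0,0.006],[0,-0.15,0]],
  [1,[-0.035,0,0.007],[0,-0.15,0]],
  [1,[-0.029,0,0.01],[0,-0.135,0]],
  [1,[-0.029,0,0.01],[0,-0.136,0]],
  [1,[-0.028,0,0.011],[0,-0.135,0]],
  [1,[-0.028,0,0.012],[0,-0.136,0]],
  [1,[-0.028,0,0.012],[0,-0.135,0]],
  [1,[-0.028,0,0.012],[0,-0.136,0]],
  [1,[-0.042,0,0.014],[0,-0.125,0]],
])

```text
t: 24.42
position: [0.5375, 0.3182, 0.092]
tool_rot: [-0.001, 0.981, 0.193, 0.008]
contact_force: [0.1, 0.1, -0.3]
width: 0.168
grip_force: 50.0
```

```bash
python3 - <<'E'
from scp import *
where()
S=shot("scene"); cv2.imwrite("pics/scene5.png",S); T=shot("top")
K=dict(fx=5,fy=5,interpolation=cv2.INTER_CUBIC)
cv2.imwrite("pics/v6.png",np.hstack([cv2.resize(S[205:285,400:480],None,**K),cv2.resize(T[175:255,170:250],None,**K)]))
E
```

```text
lip tray mm [-63.5  -0.2   5.2] pitch 0.9 yaw 22.2 F [ 0.1  0.1 -0.3]
```

View pics/v6.png

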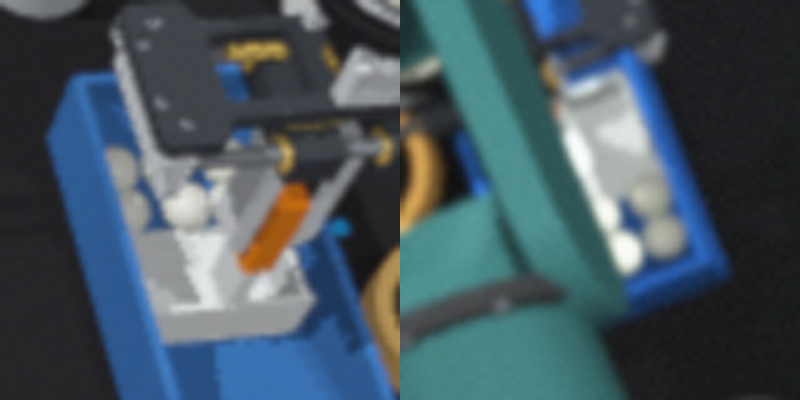

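The scoop lies flat with the balls bunched ahead of it at the steep ramp. On to the ramp foot.

move_arm([
  [1,[-0.042,0,0.015],[0,-0.125,0]],
  [1,[-0.111,0,0.001],[0,0,0]],
  [1,[-0.111,0,0.001],[0,0,0]],
  [1,[-0.111,0,0.001],[0,0,0]],
])

```text
t: 25.02
position: [0.5158, 0.3094, 0.0908]
tool_rot: [0.001, 0.981, 0.193, -0.0]
contact_force: [-0.0, -0.9, -1.9]
width: 0.167
grip_force: 50.0
```

move_arm([
  [1,[-0.07,0,0],[0,0,0]],
  [1,[-0.05,0,0],[0,0,0]],
])

```text
t: 25.28
position: [0.5095, 0.3069, 0.0909]
tool_rot: [0.001, 0.981, 0.193, 0.0]
contact_force: [0.5, -0.4, -2.3]
width: 0.17
grip_force: 50.0
```

move_arm([
  [1,[-0.05,0,0],[0,0,0]],
  [1,[0,0,0],[0,0,0]],
])

```text
t: 25.52
position: [0.5074, 0.3061, 0.0912]
tool_rot: [0.001, 0.981, 0.193, 0.001]
contact_force: [1.5, 1.8, -2.4]
width: 0.168
grip_force: 50.0
```

```bash
python3 - <<'E'
from scp import *
p,r=load(); p=p+r.apply(np.array([-.17,0,0])*.06); json.dump(dict(p=p.tolist(),q=r.as_quat().tolist()),open(CF,"w"))
plan([],save=False)
where()
S=shot("scene"); cv2.imwrite("pics/scene6.png",S); T=shot("top"); cv2.imwrite("pics/top6.png",T)
K=dict(fx=5,fy=5,interpolation=cv2.INTER_CUBIC)
cv2.imwrite("pics/v7.png",np.hstack([cv2.resize(S[205:285,400:480],None,**K),cv2.resize(T[175:255,170:250],None,**K)]))
E
```

```text
t 25.52 meas-cmd mm [ 0.7  0.4 -1.8] rot deg [-0.1  0.1 -0. ]
lip tray mm [-97.3  -0.    5.1] pitch 0.1 yaw 22.2 F [ 1.5  1.8 -2.4]
```

View pics/v7.png

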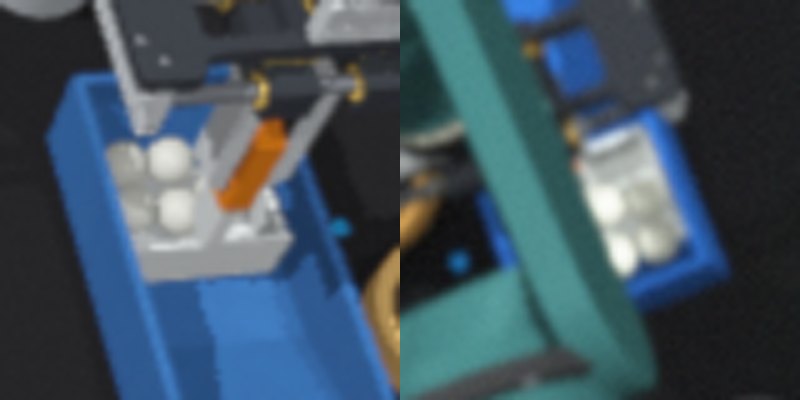

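All balls seem to be aboard (vertical load fits 6). I'll tilt the mouth up and lift.

```bash
python3 - <<'E'
from scp import *
w=[]
for b in(6,12,18):
    B=np.radians(b); w.append(tc(-.0375-.06*np.cos(B),.009+.06*np.sin(B),0,-b,1,10))
plan(w+[("hold",1,1),tc(-.093,.06,0,-18,1,15),tc(-.093,.14,0,-18,1,25),("hold",4,1)],dec=3)
E
```

```text
t 25.62 meas-cmd mm [ 0.8  0.4 -1.9] rot deg [-0.1  0.  -0. ]
[[1,[0.041,0,-0.01],[0,-0.187,0]],[1,[0.04,0,-0.012],[0,-0.188,0]],[1,[0.04,0,-0.012],[0,-0.187,0]],[1,[0.039,0,-0.013],[0,-0.188,0]],[1,[0.038,0,-0.002],[0,-0.187,0]],[1,[0.037,0,-0.003],[0,-0.188,0]],[1,[0.038,0,-0.004],[0,-0.187,0]],[1,[0.038,0,-0.005],[0,-0.188,0]],[1,[0.038,0,-0.002],[0,-0.187,0]],[1,[0.037,0,-0.003],[0,-0.188,0]]]
[[1,[0.037,0,-0.004],[0,-0.187,0]],[1,[0.038,0,-0.005],[0,-0.188,0]],[1,[0,0,0],[0,0,0]],[1,[-0.048,0,-0.174],[0,0,0]],[1,[-0.047,0,-0.174],[0,0,0]],[1,[-0.048,0,-0.174],[0,0,0]],[1,[-0.103,0,-0.317],[0,0,0]],[1,[-0.103,0,-0.317],[0,0,0]],[1,[-0.103,0,-0.317],[0,0,0]],[1,[-0.103,0,-0.317],[0,0,0]]]
[[1,[0,0,0],[0,0,0]],[1,[0,0,0],[0,0,0]],[1,[0,0,0],[0,0,0]],[1,[0,0,0],[0,0,0]]]
```

move_arm([
  [1,[0.041,0,-0.01],[0,-0.187,0]],
  [1,[0.04,0,-0.012],[0,-0.188,0]],
  [1,[0.04,0,-0.012],[0,-0.187,0]],
  [1,[0.039,0,-0.013],[0,-0.188,0]],
  [1,[0.038,0,-0.002],[0,-0.187,0]],
  [1,[0.037,0,-0.003],[0,-0.188,0]],
  [1,[0.038,0,-0.004],[0,-0.187,0]],
  [1,[0.038,0,-0.005],[0,-0.188,0]],
  [1,[0.038,0,-0.002],[0,-0.187,0]],
  [1,[0.037,0,-0.003],[0,-0.188,0]],
])

```text
t: 26.88
position: [0.5289, 0.3147, 0.0921]
tool_rot: [0.026, 0.973, 0.191, -0.129]
contact_force: [-0.6, -0.0, -2.8]
width: 0.169
grip_force: 50.0
```

move_arm([
  [1,[0.037,0,-0.004],[0,-0.187,0]],
  [1,[0.038,0,-0.005],[0,-0.188,0]],
  [1,[0,0,0],[0,0,0]],
  [1,[-0.048,0,-0.174],[0,0,0]],
  [1,[-0.047,0,-0.174],[0,0,0]],
  [1,[-0.048,0,-0.174],[0,0,0]],
  [1,[-0.103,0,-0.317],[0,0,0]],
  [1,[-0.103,0,-0.317],[0,0,0]],
  [1,[-0.103,0,-0.317],[0,0,0]],
  [1,[-0.103,0,-0.317],[0,0,0]],
])

```text
t: 28.12
position: [0.5343, 0.3172, 0.2061]
tool_rot: [0.031, 0.969, 0.19, -0.153]
contact_force: [1.2, -0.4, -2.5]
width: 0.166
grip_force: 50.0
```

move_arm([
  [1,[0,0,0],[0,0,0]],
  [1,[0,0,0],[0,0,0]],
  [1,[0,0,0],[0,0,0]],
  [1,[0,0,0],[0,0,0]],
])

```text
t: 28.62
position: [0.5339, 0.3169, 0.2029]
tool_rot: [0.031, 0.969, 0.19, -0.154]
contact_force: [-0.0, 0.3, -2.5]
width: 0.167
grip_force: 50.0
```

```bash
python3 - <<'E'
from scp import *
where()
S=shot("scene"); cv2.imwrite("pics/scene7.png",S); T=shot("top"); cv2.imwrite("pics/top7.png",T)
K=dict(fx=4,fy=4,interpolation=cv2.INTER_CUBIC)
cv2.imwrite("pics/v8.png",np.hstack([cv2.resize(S[180:280,390:490],None,**K),cv2.resize(T[160:260,160:260],None,**K)]))
E
```

```text
lip tray mm [-9.30e+01  1.00e-01  1.37e+02] pitch -18.1 yaw 22.2 F [-0.   0.3 -2.5]
```

View pics/v8.png

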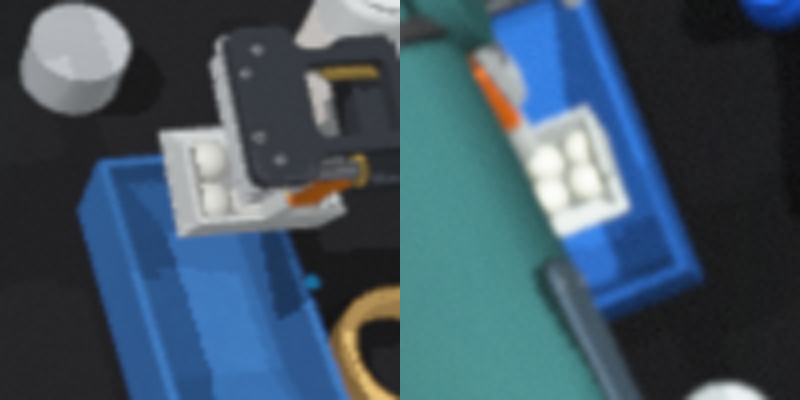

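Six balls sit in the lifted scoop (the load of 2.5 N confirms it) and the visible tray floor is empty. Next comes carrying them to the tub and pouring.

```bash
python3 - <<'E'
import scp
from scp import *
a=tc(-.093,.185,0,-18,1,15)
scp.TY=5; scp.TR=np.array([.6135,.015])
plan([a,tc(0.01,.19,0,-18,1,22),("hold",1,1),tc(.01,.15,0,-18,1,18),tc(.01,.125,0,0,1,30),tc(.008,.104,0,16,1,22),tc(.005,.1,0,48,1,25),("hold",4,1)],dec=3)
E
```

```text
t 28.73 meas-cmd mm [ 0.2  0.3 -2.7] rot deg [-0.1 -0.1  0. ]
[[1,[-0.058,0,-0.178],[0,0,0]],[1,[-0.058,0,-0.179],[0,0,0]],[1,[-0.058,0,-0.178],[0,0,0]],[1,[-0.058,0,-0.179],[0,0,0]],[1,[0.039,0.349,-0.018],[0.042,0,0.128]],[1,[0.045,0.347,-0.02],[0.041,0,0.128]],[1,[0.052,0.347,-0.023],[0.042,0,0.127]],[1,[0.058,0.346,-0.024],[0.041,0,0.128]],[1,[0.063,0.344,-0.026],[0.042,0,0.128]],[1,[0.07,0.343,-0.028],[0.041,0,0.128]]]
[[1,[0.077,0.342,-0.03],[0.042,0,0.127]],[1,[0.082,0.34,-0.033],[0.041,0,0.128]],[1,[0.088,0.338,-0.034],[0.042,0,0.128]],[1,[0.094,0.336,-0.036],[0.041,0,0.128]],[1,[0.1,0.335,-0.038],[0.042,0,0.127]],[1,[0.106,0.332,-0.04],[0.041,0,0.128]],[1,[0.113,0.331,-0.042],[0.042,0,0.128]],[1,[0.117,0.328,-0.043],[0.041,0,0.128]],[1,[0.124,0.325,-0.046],[0.042,0,0.128]],[1,[0.13,0.323,-0.048],[0.041,0,0.127]]]
[[1,[0,0,0],[0,0,0]],[1,[0.069,0,0.211],[0,0,0]],[1,[0.068,0,0.212],[0,0,0]],[1,[0.069,0,0.211],[0,0,0]],[1,[-0.089,0,0.051],[0,0.563,0]],[1,[-0.093,0,0.044],[0,0.562,0]],[1,[-0.096,0,0.037],[0,0.563,0]],[1,[-0.098,0,0.028],[0,0.562,0]],[1,[-0.092,0,0.034],[0,0.4,0]],[1,[-0.094,0,0.029],[0,0.4,0]]]
[[1,[-0.096,0,0.024],[0,0.4,0]],[1,[-0.097,0,0.019],[0,0.4,0]],[1,[-0.097,0,0.013],[0,0.4,0]],[1,[-0.106,0,-0.02],[0,0.444,0]],[1,[-0.105,0,-0.027],[0,0.445,0]],[1,[-0.103,0,-0.033],[0,0.444,0]],[1,[-0.1,0,-0.04],[0,0.445,0]],[1,[-0.098,0,-0.046],[0,0.444,0]],[1,[-0.095,0,-0.051],[0,0.445,0]],[1,[-0.091,0,-0.058],[0,0.444,0]]]
[[1,[-0.088,0,-0.063],[0,0.445,0]],[1,[-0.084,0,-0.068],[0,0.444,0]],[1,[0,0,0],[0,0,0]],[1,[0,0,0],[0,0,0]],[1,[0,0,0],[0,0,0]],[1,[0,0,0],[0,0,0]]]
```

move_arm([
  [1,[-0.058,0,-0.178],[0,0,0]],
  [1,[-0.058,0,-0.179],[0,0,0]],
  [1,[-0.058,0,-0.178],[0,0,0]],
  [1,[-0.058,0,-0.179],[0,0,0]],
  [1,[0.039,0.349,-0.018],[0.042,0,0.128]],
  [1,[0.045,0.347,-0.02],[0.041,0,0.128]],
  [1,[0.052,0.347,-0.023],[0.042,0,0.127]],
  [1,[0.058,0.346,-0.024],[0.041,0,0.128]],
  [1,[0.063,0.344,-0.026],[0.042,0,0.128]],
  [1,[0.07,0.343,-0.028],[0.041,0,0.128]],
])

```text
t: 29.98
position: [0.5965, 0.2053, 0.2509]
tool_rot: [0.022, 0.978, 0.134, -0.155]
contact_force: [0.3, -0.1, -2.4]
width: 0.168
grip_force: 50.0
```

move_arm([
  [1,[0.077,0.342,-0.03],[0.042,0,0.127]],
  [1,[0.082,0.34,-0.033],[0.041,0,0.128]],
  [1,[0.088,0.338,-0.034],[0.042,0,0.128]],
  [1,[0.094,0.336,-0.036],[0.041,0,0.128]],
  [1,[0.1,0.335,-0.038],[0.042,0,0.127]],
  [1,[0.106,0.332,-0.04],[0.041,0,0.128]],
  [1,[0.113,0.331,-0.042],[0.042,0,0.128]],
  [1,[0.117,0.328,-0.043],[0.041,0,0.128]],
  [1,[0.124,0.325,-0.046],[0.042,0,0.128]],
  [1,[0.13,0.323,-0.048],[0.041,0,0.127]],
])

```text
t: 31.22
position: [0.6993, 0.0216, 0.2544]
tool_rot: [0.007, 0.987, 0.042, -0.156]
contact_force: [0.2, -0.0, -2.0]
width: 0.17
grip_force: 50.0
```

```bash
python3 - <<'E'
import scp
from scp import *
scp.TY=5; scp.TR=np.array([.6135,.015]); where()
T=shot("top"); cv2.imwrite("pics/top8.png",T); S=shot("scene"); cv2.imwrite("pics/scene8.png",S)
K=dict(fx=4,fy=4,interpolation=cv2.INTER_CUBIC)
m,b=blobs(T,(0,0,120),(180,80,255),8,(165,150,240,245)); print("white in tray (top):",[(c.round(0).tolist(),int(s)) for c,s,l in b])
cv2.imwrite("pics/v9.png",np.hstack([cv2.resize(S[180:300,260:360],None,**K),cv2.resize(S[200:320,400:500],None,**K)]))
E
```

```text
lip tray mm [ 10.9  -0.9 188.3] pitch -18.0 yaw 4.9 F [ 0.2 -0.  -2. ]
white in tray (top): []
```

View pics/v9.png

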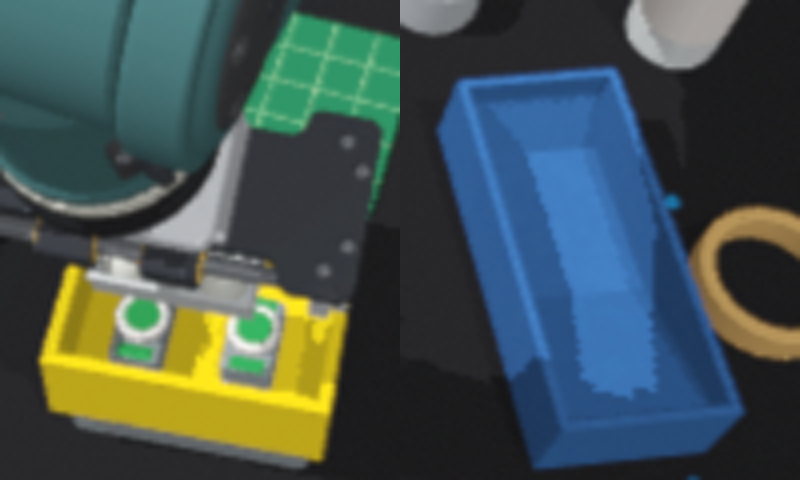

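The tray is empty and the loaded scoop is above the tub. Pouring now.

move_arm([
  [1,[0,0,0],[0,0,0]],
  [1,[0.069,0,0.211],[0,0,0]],
  [1,[0.068,0,0.212],[0,0,0]],
  [1,[0.069,0,0.211],[0,0,0]],
  [1,[-0.089,0,0.051],[0,0.563,0]],
  [1,[-0.093,0,0.044],[0,0.562,0]],
  [1,[-0.096,0,0.037],[0,0.563,0]],
  [1,[-0.098,0,0.028],[0,0.562,0]],
  [1,[-0.092,0,0.034],[0,0.4,0]],
  [1,[-0.094,0,0.029],[0,0.4,0]],
])

```text
t: 32.58
position: [0.6624, 0.0205, 0.2055]
tool_rot: [-0.002, 0.997, 0.044, 0.057]
contact_force: [1.1, 0.6, -2.2]
width: 0.169
grip_force: 50.0
```

move_arm([
  [1,[-0.096,0,0.024],[0,0.4,0]],
  [1,[-0.097,0,0.019],[0,0.4,0]],
  [1,[-0.097,0,0.013],[0,0.4,0]],
  [1,[-0.106,0,-0.02],[0,0.444,0]],
  [1,[-0.105,0,-0.027],[0,0.445,0]],
  [1,[-0.103,0,-0.033],[0,0.444,0]],
  [1,[-0.1,0,-0.04],[0,0.445,0]],
  [1,[-0.098,0,-0.046],[0,0.444,0]],
  [1,[-0.095,0,-0.051],[0,0.445,0]],
  [1,[-0.091,0,-0.058],[0,0.444,0]],
])

```text
t: 33.83
position: [0.6008, 0.0152, 0.1949]
tool_rot: [-0.015, 0.936, 0.042, 0.35]
contact_force: [-0.1, 0.6, -1.9]
width: 0.166
grip_force: 50.0
```

move_arm([
  [1,[-0.088,0,-0.063],[0,0.445,0]],
  [1,[-0.084,0,-0.068],[0,0.444,0]],
  [1,[0,0,0],[0,0,0]],
  [1,[0,0,0],[0,0,0]],
  [1,[0,0,0],[0,0,0]],
  [1,[0,0,0],[0,0,0]],
])

```text
t: 34.58
position: [0.5898, 0.0133, 0.1944]
tool_rot: [-0.017, 0.913, 0.04, 0.407]
contact_force: [0.0, 0.2, -1.1]
width: 0.17
grip_force: 50.0
```

```bash
python3 - <<'E'
import scp
from scp import *
scp.TY=5; scp.TR=np.array([.6135,.015]); where()
# lift straight, level, back over mat
plan([tc(.005,.17,0,48,1,30),tc(.0,.19,0,0,1,45),(.55,.0,.27,14,0,1,45),(.4563,.0121,.2,24,0,1,45),("hold",2,1),(.4563,.0121,.105,24,0,1,30),(.4563,.0121,.095,24,0,1,5),("hold",2,1)],dec=3)
E
```

```text
lip tray mm [ 6.1  0.2 99. ] pitch 48.0 yaw 5.1 F [ 0.   0.2 -1.1]
t 34.58 meas-cmd mm [ 1.   0.4 -1. ] rot deg [-0.   0.  -0.1]
[[1,[0.289,0,-0.26],[0,0,0]],[1,[0.289,0,-0.261],[0,0,0]],[1,[0.289,0,-0.26],[0,0,0]],[1,[0.139,0,0.117],[0,-0.857,0]],[1,[0.153,0,0.1],[0,-0.857,0]],[1,[0.163,0,0.081],[0,-0.857,0]],[1,[0.172,0,0.061],[0,-0.857,0]],[1,[0.178,0,0.04],[0,-0.857,0]],[1,[0.181,0,0.018],[0,-0.857,0]],[1,[0.182,0,-0.003],[0,-0.858,0]]]
[[1,[-0.642,0.052,0.033],[0,0,-0.375]],[1,[-0.644,0.019,0.033],[0,0,-0.375]],[1,[-0.644,-0.015,0.034],[0,0.001,-0.375]],[1,[-0.489,-0.191,0.389],[0,0,-0.417]],[1,[-0.477,-0.22,0.389],[0,0,-0.416]],[1,[-0.463,-0.246,0.388],[0,0,-0.417]],[1,[0,0,0],[0,0,0]],[1,[0,0,0],[0,0,0]],[1,[0,0,0.396],[0,0,0]],[1,[0,0,0.396],[0,0,0]]]
[[1,[0,0,0.396],[0,0,0]],[1,[0,0,0.396],[0,0,0]],[1,[0,0,0.083],[0,0,0]],[1,[0,0,0.083],[0,0,0]],[1,[0,0,0],[0,0,0]],[1,[0,0,0],[0,0,0]]]
```

move_arm([
  [1,[0.289,0,-0.26],[0,0,0]],
  [1,[0.289,0,-0.261],[0,0,0]],
  [1,[0.289,0,-0.26],[0,0,0]],
  [1,[0.139,0,0.117],[0,-0.857,0]],
  [1,[0.153,0,0.1],[0,-0.857,0]],
  [1,[0.163,0,0.081],[0,-0.857,0]],
  [1,[0.172,0,0.061],[0,-0.857,0]],
  [1,[0.178,0,0.04],[0,-0.857,0]],
  [1,[0.181,0,0.018],[0,-0.857,0]],
  [1,[0.182,0,-0.003],[0,-0.858,0]],
])

```text
t: 35.83
position: [0.6661, 0.0201, 0.275]
tool_rot: [0.001, 0.999, 0.044, -0.0]
contact_force: [0.0, 0.0, -1.0]
width: 0.168
grip_force: 50.0
```

move_arm([
  [1,[-0.642,0.052,0.033],[0,0,-0.375]],
  [1,[-0.644,0.019,0.033],[0,0,-0.375]],
  [1,[-0.644,-0.015,0.034],[0,0.001,-0.375]],
  [1,[-0.489,-0.191,0.389],[0,0,-0.417]],
  [1,[-0.477,-0.22,0.389],[0,0,-0.416]],
  [1,[-0.463,-0.246,0.388],[0,0,-0.417]],
  [1,[0,0,0],[0,0,0]],
  [1,[0,0,0],[0,0,0]],
])

```text
t: 36.83
position: [0.4584, 0.0123, 0.1996]
tool_rot: [0.001, 0.978, 0.208, 0.002]
contact_force: [0.6, 0.0, -2.0]
width: 0.169
grip_force: 50.0
```

```bash
python3 - <<'E'
from scp import *
S=shot("scene"); cv2.imwrite("pics/scene9.png",S); T=shot("top"); cv2.imwrite("pics/top9.png",T)
o=sensors.observe(); print(o["t"],o["position"],o["contact_force"].round(1))
K=dict(fx=4,fy=4,interpolation=cv2.INTER_CUBIC)
cv2.imwrite("pics/v10.png",np.hstack([cv2.resize(S[190:310,260:360],None,**K),cv2.resize(T[120:240,265:365],None,**K)]))
E
```

```text
36.925 [0.4588302  0.01219646 0.20006414] [-0.3  0.  -0.3]
```

View pics/v10.png

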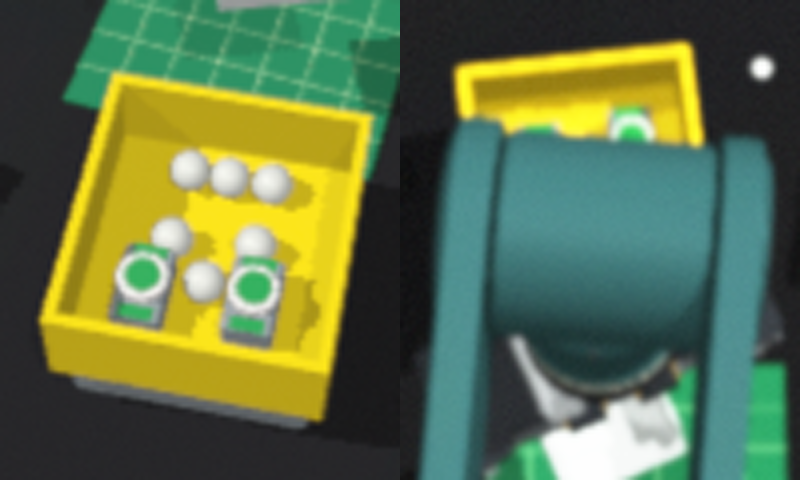

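All six balls lie in the tub with both green housings (left crop, balls around (170–272,170–280)). Next I'll set the scoop down on the mat.

move_arm([
  [1,[0,0,0.396],[0,0,0]],
  [1,[0,0,0.396],[0,0,0]],
  [1,[0,0,0.396],[0,0,0]],
  [1,[0,0,0.396],[0,0,0]],
  [1,[0,0,0.083],[0,0,0]],
  [1,[0,0,0.083],[0,0,0]],
  [1,[0,0,0],[0,0,0]],
  [1,[0,0,0],[0,0,0]],
])

```text
t: 37.92
position: [0.4576, 0.0122, 0.0943]
tool_rot: [0.001, 0.978, 0.208, 0.001]
contact_force: [0.0, -0.1, -1.8]
width: 0.17
grip_force: 50.0
```

move_arm([
  [1,[0,0,0.04],[0,0,0]],
  [1,[0,0,0],[0,0,0]],
])

```text
t: 38.17
position: [0.4568, 0.0123, 0.0909]
tool_rot: [0.001, 0.978, 0.208, 0.0]
contact_force: [0.1, 0.4, -1.9]
width: 0.167
grip_force: 50.0
```

move_arm([
  [1,[0,0,0.02],[0,0,0]],
  [1,[0,0,0],[0,0,0]],
])

```text
t: 38.42
position: [0.4567, 0.0122, 0.0896]
tool_rot: [0.001, 0.978, 0.208, 0.0]
contact_force: [-0.0, 0.3, 0.0]
width: 0.168
grip_force: 50.0
```

move_arm([
  [1,[0,0,0.02],[0,0,0]],
  [1,[0,0,0],[0,0,0]],
])

```text
t: 38.67
position: [0.4567, 0.0122, 0.0884]
tool_rot: [0.001, 0.978, 0.208, 0.0]
contact_force: [0.1, 0.6, -1.4]
width: 0.166
grip_force: 50.0
```

move_arm([
  [1,[0,0,0.02],[0,0,0]],
  [1,[0,0,0],[0,0,0]],
])

```text
t: 38.92
position: [0.457, 0.0122, 0.0877]
tool_rot: [0.001, 0.978, 0.208, 0.0]
contact_force: [-0.0, -0.4, 1.0]
width: 0.166
grip_force: 50.0
```

move_arm([
  [0.3,[0,0,0],[0,0,0]],
  [0.1,[0,0,0],[0,0,0]],
  [-0.2,[0,0,0],[0,0,0]],
  [-0.2,[0,0,0],[0,0,0]],
  [-0.2,[0,0,0],[0,0,0]],
  [-0.2,[0,0,-0.4],[0,0,0]],
  [-0.2,[0,0,-0.6],[0,0,0]],
  [-0.2,[0,0,-0.7],[0,0,0]],
  [-0.2,[0,0,-0.7],[0,0,0]],
])

```text
t: 40.05
position: [0.4565, 0.0125, 0.2325]
tool_rot: [0.001, 0.978, 0.208, 0.0]
contact_force: [-0.1, 0.5, -0.3]
width: 0.602
grip_force: 0.0
```

move_arm([
  [-0.2,[-0.2,0.9,-0.3],[0,0,0]],
  [-0.2,[-0.2,0.9,0],[0,0,0]],
  [-0.2,[-0.2,0.9,0],[0,0,0]],
  [-0.2,[-0.2,0.9,0],[0,0,0]],
  [-0.2,[0,0.9,0],[0,0,0]],
  [-0.2,[0,0.5,0],[0,0,0]],
  [-0.2,[0,0,0],[0,0,0]],
  [-0.2,[0,0,0],[0,0,0]],
])

```text
t: 41.05
position: [0.5348, -0.2803, 0.2498]
tool_rot: [0.0, 0.978, 0.208, 0.0]
contact_force: [-0.7, -0.4, 0.5]
width: 0.601
grip_force: 0.0
```

```bash
python3 - <<'E'
from fit import *
T=shot("top"); S=shot("scene"); cv2.imwrite("pics/top10.png",T); cv2.imwrite("pics/scene10.png",S); I={"top":T,"scene":S}
o=sensors.observe(); print(o["t"],o["position"].round(3))
for n in I:
    c=proj(n,[[.438,.004,.015]])[0]; w=mask(I[n],(0,0,95),(180,70,255),c,rad=26)
    q,f=fit([(n,fill(w),SC)],np.array([.438,.004,np.radians(-156)])); print(n,"scoop",q[:2].round(4),np.degrees(q[2]).round(1),round(f,3))
_,b=blobs(T,(0,0,130),(180,80,255),6,(270,125,350,205)); print("white blobs in tub",[(c.round(0).tolist(),int(s)) for c,s,l in b])
_,b=blobs(T,(0,130,60),(8,255,255),8,(372,130,430,195)); print("red",[(c.round(0).tolist(),int(s)) for c,s,l in b])
# bystander change vs start
T0=cv2.imread("pics/top0.png"); d=cv2.absdiff(T,T0).max(2)
for nm,(u,v,r) in dict(tape=(160,210,20),knife=(420,276,26),jar=(253,155,14),can=(172,275,22),tin=(241,269,16)).items():
    k=np.zeros_like(d); cv2.circle(k,(u,v),r,1,-1); print(nm,int(((d>60)&(k>0)).sum()),int(k.sum()))
E
```

```text
41.15 [ 0.535 -0.28   0.25 ]
top scoop [0.4367 0.0012] -156.7 0.12
scene scoop [0.4398 0.0048] -154.6 0.288
white blobs in tub [([322.0, 159.0], 165), ([301.0, 163.0], 167), ([311.0, 161.0], 55), ([314.0, 186.0], 172)]
red [([398.0, 162.0], 896), ([401.0, 156.0], 17), ([400.0, 163.0], 21), ([398.0, 171.0], 21)]
tape 0 1257
knife 2094 2121
jar 0 613
can 0 1517
tin 313 797
```

```bash
python3 - <<'E'
from h import *
A,B=cv2.imread("pics/scene0.png"),cv2.imread("pics/scene10.png")
for nm,lo,hi,roi in(("knife",(20,120,80),(36,255,255),(225,120,270,180)),("tin",(0,0,90),(180,60,255),(390,175,428,212)),("scoop grip",(0,110,80),(16,255,255),(310,170,350,210))):
    for im in(A,B): print(nm,[(c.round(1).tolist(),int(s)) for c,s,l in blobs(im,lo,hi,10,roi)[1]])
E
```

```text
knife [([247.1, 156.9], 285)]
knife [([247.1, 156.9], 284)]
tin [([408.2, 193.9], 612)]
tin [([408.4, 194.0], 586)]
scoop grip [([330.5, 179.8], 23), ([330.1, 192.9], 90)]
scoop grip [([330.3, 188.6], 142)]
```

Knife and tin haven't moved, and the scoop is upright at its start position on the mat. Handing in.

```bash
python3 -c "
from station import workorder; print(workorder.job_done())"
```

```text
the job is handed in; nothing more can be done
None
```

The job is handed in: both green housings and all six balls are in the tub, the red housing is in the reject tray, and the scoop stands upright on the mat. My last camera checks showed no bystander moved; the hand-in returned no verdict.

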